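# Seat a power disc under the lip of its heat sink and close the keeper

### The arm

A 6-joint arm with a two-finger parallel gripper is mounted at the origin on the work surface. World frame = base frame: x ahead of the robot, y to its left, z up, the work surface at z = 0. Lengths are in mm, angles in rad, forces in N, time in s.
With the tool pointing down it reaches from about 350 to 775 mm from the base axis. Payload 7.3 kg.
Tool frame: the origin (TCP) lies on the mounting face of the last link; the fingertips stand 178 mm ahead of it and the grasp point (between the pads) lies 159 mm ahead of it (bot.grip_point_offset is the distance from the TCP to the grasp point, in mm); x points along the fingers, y is the direction in which the jaws open and shut, and the axes are right-handed (so a half turn about x gives the same grasp; the last joint's range is limited). The gripper opens to 92 mm and grips with 3 to 60 N. Pads are 19 mm wide; open, the fingers measure 130 mm over their backs; the gripper's body (75 mm by 190 mm) begins 47 mm behind the grasp point.
Start: joints at [1.108, 0.342, 1.524, -0, 1.275, -0.146], TCP at [163.53, 498.884, 404.741] pointing down, gripper open.
Joint ranges: [-2.53, 2.53], [-0.77, 2.02], [0.04, 2.7], [-1, 4.14], [0.28, 2.66], [-3.11, 3.11]. Speed limits (rad/s): [2.57, 2.57, 3.14, 3.14, 3.14, 3.14].

### API

Orientations are given as [roll, pitch, yaw] about the fixed x, y, z axes, in that order (R = Rz(yaw) Ry(pitch) Rx(roll)).
In Python, from plant import bot gives the robot as it stands.
- The arm moves only by the tool arm_command, never from a script. Its argument "moves" is a list of rows, each a list of 5 numbers: the shift along the tool's x, y, z in cm, then the turn about the tool's x in degrees, then the opening, from 0 (shut) to 1 (fully open). A call has 1 to 10 rows; each row is the pose to reach, as a shift and turn from the pose measured when the call began, along the tool's axes at that moment; what a row does not reach only later rows make up. A row lasts 1/10 s, in which the tool goes at most 50 mm and 8.59 degrees, less where a joint would pass 70% of its speed; a pose out of reach is approached as far as the arm can. A call with a gripper value outside its range is refused whole. The fingers move at their own pace and stop on an object; the grip force is fixed at half the most. Time passes only in rows, so rows that repeat a pose let the fingers close. It gives the time, the measured TCP pose, the force and the opening at its end, in the units of the state.
- bot.get_obs(): the state, without advancing time (a new reading comes with each control period).
- bot.capture(name): name is "scene" or "top" or "wrist"; returns a dict with "frame" (480x640x3 uint8, blue, green, red), "K" (3x3 intrinsics, pixels), "k1" (the pictures are not rectified: a ray, as slopes to the right and down, at radius r is drawn at 1 + k1 r^2 times it, then the intrinsics apply), "origin" and "orientation" of the camera in the world; the wrist camera has in their place "T_tool_cam" (4x4, takes a point from camera to tool coordinates, whose origin is the TCP and whose axes are the tool frame's). Camera axes: x right, y down, z forward; pixel columns grow to the right and rows downward; lengths in mm; the calibration is good to about 2 mm. A picture is of the moment at which its call begins: read the wrist's pose just before it. There is no depth.
- bot.close_job(): hands the job in, once; it reports no verdict.
The state is a dict: "time": time; "joint_positions": joint angles; "dq": joint speeds; "tau": joint torques, N m; "tool_pos": TCP position; "tcp_rot": TCP orientation; "contact_force": force on the tool from outside, world axes, zero at the start; "moment": the same for the moment, N m; "grip_width": finger opening in mm.
Only numpy, scipy, OpenCV 4.12 (cv2) and the standard library are available. Lean on these libraries where they do the work, as an engineer would, in place of code of your own. Each camera call takes 0.05 s, during which the arm holds its last target.

### The job

Fit the power disc whose diameter matches the round recess in the heat-sink block: swing the keeper aside, tuck the disc's edge under the fixed lip at a tilt and level it until it lies flat and fully home in the recess, then swing the keeper fully closed over the disc and let go. Leave the other discs and parts in the tray where they are.

Things in the scene. Friction and masses are not known exactly. Their poses are not given: they have to be found in the camera images.
- disc: The disc that fits: white ceramic disc with metal flanges and a copper face, 60 mm diameter, 18 mm thick, about 0.2 kg, lying flat in the tray. Origin at the centre of its underside, z along its axis. The same either way up.
- disc_mid (a point): Centre of the fitting disc, 9 mm above its underside.
- disc_big: Similar disc, too wide for the recess: 70 mm diameter, 18 mm thick, in the tray. Leave it alone. Origin at the centre of its underside.
- disc_small: Similar disc, too small: 50 mm diameter, 18 mm thick, in the tray. Leave it alone. Origin at the centre of its underside.
- capacitor: Black upright can, 35 mm diameter, 69 mm high with its terminals, standing loose in the tray. Leave it alone. Origin at the centre of its underside.
- relay: Grey box 28 x 24 x 31 mm high, standing loose in the tray. Leave it alone. Origin at the centre of its underside.
- tray: Fixed shallow black tray on the bench, 240 mm (its x) by 170 mm (its y), floor 3 mm thick, rim 9 mm high. The discs, capacitor and relay stand in it. Origin at the centre of its underside.
- block: Fixed heat-sink assembly; origin on the bench under the recess axis, z up. Aluminium block x -55..65, y -52..52 mm, flat top 44 mm above the bench, on a grey pan x -85..105, y -95..95 mm. Around it: pan edge at x -84, 55 mm high; three cans 24 mm diameter at x -28, 0, 28, y 81, 65 mm above the bench; terminal strip 120 x 16 mm at y -82, 40 mm above the bench.
- seat (a point): Centre of the floor of the round recess in the block's top, 36 mm above the bench; axes as the block's (lip on -x, keeper on +x). Recess 63 mm diameter with a 1 mm chamfer, 8 mm deep: the seated disc stands 10 mm proud of the block.
- lip (a point): Middle of the lower front edge of the fixed steel lip, at block x -24.5, y 0, 14 mm above the block top. The lip is 28 mm wide (y), 5 mm thick and overhangs the recess by 7 mm, 4 mm above the seated disc's top; under it is free back to its riser at x -39 mm. A level disc cannot pass: its -x edge must go under the lip first, tilted down (about 13 degrees suits).
- keeper (a joint): Swing angle of the keeper, rad, about a vertical pivot: 0 = closed (its nose lies over the +x edge of the recess and the disc, against the stop), grows as it opens, to 1.75 (stop). Opening is clockwise from above; it stays where it is left (light friction, about 1 N at the post). Below about 1.3 it is in the disc's way. It starts part way.
- keeper_pivot (a point): Point on the keeper's pivot axis, at block x = 52 mm, y = 0, 58 mm above the bench. The keeper is a steel bar 12 mm wide and 5 mm thick whose underside is 14 mm above the block top; the nose reaches 32 mm from the pivot, the tail 40 mm the other way.
- keeper_post (a point): Top centre of the upright black round post on the keeper's tail, by which it is swung: 12 mm diameter, 30 mm high above the bar, its top 93 mm above the bench, 35 mm from the pivot. Closed, it lies at block x = 87, y = 0 mm; at 1.57 rad it lies at block x = 52, y = -35 mm.
Things that resemble listed ones, but are neither listed nor needed, are in the scene too. Leave any blue or yellow look-alike of the disc alone.

How it is judged (in metres and radians):
On the way, in this order (a step that is already met when the one before it is completed fails the run):
1. the disc lies flat in the recess, under the lip, with the keeper still open (horizontal distance between disc_mid and seat below 0.0035 m and z of disc_mid in the frame of seat between 0.006 and 0.0115 m and angle between the z axis of disc and the z axis of block, either way round below 0.05 rad and value of joint keeper above 0.3 rad), for 0.2 s.
2. the keeper is swung closed over the disc (horizontal distance between disc_mid and seat below 0.0035 m and z of disc_mid in the frame of seat between 0.006 and 0.0115 m and angle between the z axis of disc and the z axis of block, either way round below 0.05 rad and value of joint keeper below 0.15 rad), for 0.2 s.
At the end, for the whole second after the job is handed in: 60 mm disc at rest in the recess: centre within 3.5 mm of its axis and 6 to 11.5 mm above its floor (9 when home), level within 0.05 rad; keeper below 0.15 rad; the other discs, capacitor and relay within 30 mm of their starts (all of step 2 and linear speed of disc below 0.01 m/s and distance of each of disc_big, disc_small, capacitor, relay from where it was at the start of the episode below 0.03 m); the robot touches nothing.
It fails at once if a bystander part in the tray is moved more than 30 mm or knocked over (distance of any of disc_big, disc_small, capacitor, relay from where it was at the start of the episode above 0.03 m or angle between any of disc_big, disc_small, capacitor, relay's own z axis and vertical above 0.5 rad).
It also fails if it takes over 64 s, if anything falls off the work surface, if the arm or the gripper's body presses on something with over 40 N, if the wrist force passes 120 N, or if a joint passes its speed limit or range.

## Working session

There is one attempt and no reset: what is moved stays moved. The work goes in short steps, Python scripts to look and compute and a tool call to move; the robot and the scene stay as the last step left them, time stands still between calls to the robot, and variables do not carry over. Pictures are saved under pics/ and viewed, and the job is handed in when it is done.

Besides the shell and the picture viewer there is one more tool, called as name(argument=value, ...), one argument or row to a line, values as JSON. arm_command: Moves the arm, as the interface text tells. Its arguments: {"type":"object","properties":{"moves":{"type":"array"}},"required":["moves"]}

```bash
ls; mkdir -p pics
python3 - <<'E'
from plant import bot
import cv2
o=bot.get_obs(); print(o)
for n in ("scene","top","wrist"):
    c=bot.capture(n); cv2.imwrite(f"pics/{n}0.png",c["frame"]); print(n,{k:v for k,v in c.items() if k!="frame"})
E
```

```text
pics
{'time': 0.0, 'joint_positions': array([ 1.10799938e+00,  3.42729251e-01,  1.52504940e+00, -8.94191865e-06,
        1.27538537e+00, -1.45964071e-01]), 'dq': array([ 0.00178881, -0.00066412, -0.00035514,  0.00036345,  0.00017216,
        0.00220534]), 'tau': array([ 1.08077940e-03, -4.31243491e+01, -2.44225556e+01,  7.19528552e-02,
        5.58695546e-02, -1.17869176e-04]), 'tool_pos': array([163.46629057, 498.75315103, 404.03005271]), 'tcp_rot': array([-1.71131902,  1.56922494, -2.02814929]), 'contact_force': array([ 0.02127741, -0.40974511, -0.77989638]), 'moment': array([-0.01874118,  0.03525827, -0.04148411]), 'grip_width': 91.80168510592053}
scene {'K': array([[604.88553773,   0.        , 321.82213666],
       [  0.        , 604.88553773, 240.10373311],
       [  0.        ,   0.        ,   1.        ]]), 'k1': -0.12241825528130154, 'origin': array([1060.19437526,  455.80412192,  855.38000127]), 'orientation': array([-2.45563914, -0.01441414,  2.37251383])}
top {'K': array([[462.66484571,   0.        , 310.93095651],
       [  0.        , 462.66484571, 236.70491924],
       [  0.        ,   0.        ,   1.        ]]), 'k1': -0.09606220112206335, 'origin': array([536.86201636,  12.64816159, 965.82982581]), 'orientation': array([-3.09069348, -0.01627955, -1.59654378])}
wrist {'K': array([[338.28036735,   0.        , 311.07437159],
       [  0.        , 338.28036735, 244.66874573],
       [  0.        ,   0.        ,   1.        ]]), 'k1': -0.058099700908637655, 'T_tool_cam': array([[ 4.30882236e-04, -2.62062144e-01,  9.65050904e-01,
         2.00249868e+01],
       [ 9.99999035e-01,  1.38736666e-03, -6.97429929e-05,
         1.09417691e+00],
       [-1.32060245e-03,  9.65050003e-01,  2.62062489e-01,
        -7.22796965e+01],
       [ 0.00000000e+00,  0.00000000e+00,  0.00000000e+00,
         1.00000000e+00]])}
```

View pics/scene0.png

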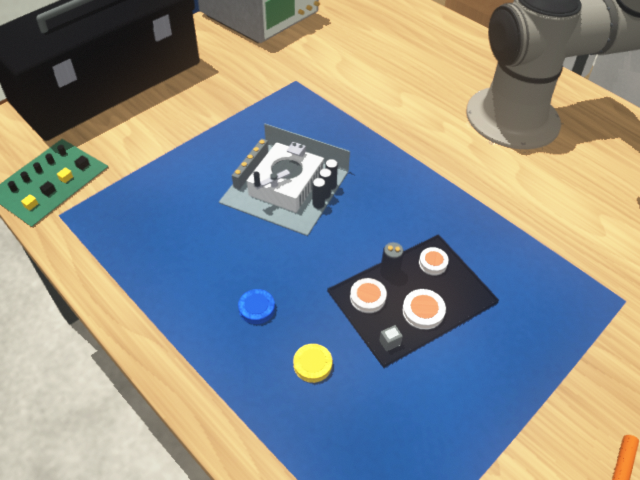

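View pics/top0.png

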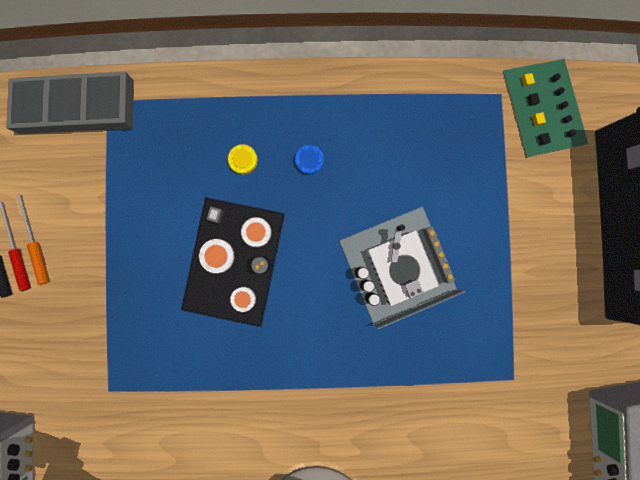

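View pics/wrist0.png

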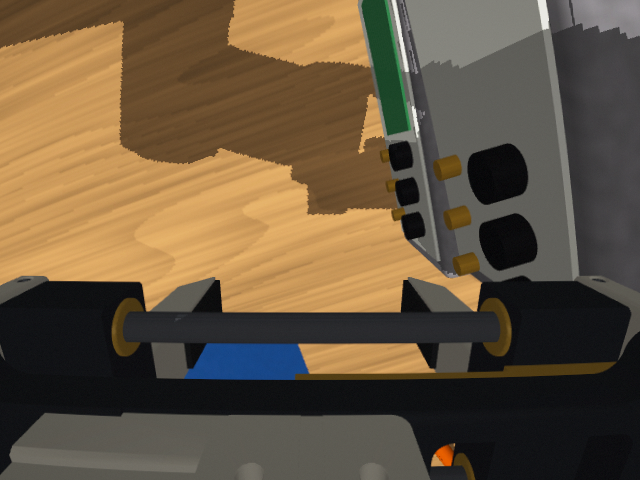

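The top view shows these disc candidates: white/copper discs at (256,232), (216,256) and (242,299), plus a yellow look-alike at (242,159) and a blue one at (309,159). By size, the middle one at (256,232) should be the 60 mm disc. I'll check that in crops and measure it.

```bash
cat > h.py <<'E'
import numpy as np, cv2
from scipy.spatial.transform import Rotation as R
def rpy(a): return R.from_euler('xyz',a).as_matrix()
def toolT(o):
    T=np.eye(4);T[:3,:3]=rpy(o['tcp_rot']);T[:3,3]=o['tool_pos'];return T
def camT(c,o=None):
    if 'T_tool_cam' in c: return toolT(o)@c['T_tool_cam']
    T=np.eye(4);T[:3,:3]=rpy(c['orientation']);T[:3,3]=c['origin'];return T
def unproj(c,T,px,z):
    px=np.array(px,float).reshape(-1,1,2)
    n=cv2.undistortPoints(px,c['K'],np.array([c['k1'],0,0,0.])).reshape(-1,2)
    d=np.c_[n,np.ones(len(n))]@T[:3,:3].T
    z=np.broadcast_to(z,(len(n),))
    return T[:3,3]+d*((z-T[2,3])/d[:,2])[:,None]
def proj(c,T,P):
    P=np.array(P,float).reshape(-1,3); Ti=np.linalg.inv(T)
    q=P@Ti[:3,:3].T+Ti[:3,3]
    return cv2.projectPoints(q,np.zeros(3),np.zeros(3),c['K'],np.array([c['k1'],0,0,0.]))[0].reshape(-1,2)
def save(c,n):
    import pickle; pickle.dump(c,open(f'pics/{n}.pkl','wb')); cv2.imwrite(f'pics/{n}.png',c['frame'])
def crop(c,n,x0,y0,x1,y1,s):
    im=cv2.resize(c['frame'][y0:y1,x0:x1],None,fx=s,fy=s,interpolation=cv2.INTER_CUBIC)
    st=10 if s>=4 else 20
    for x in range((x0//st+1)*st,x1,st):
        cv2.line(im,((x-x0)*s,0),((x-x0)*s,6),(0,255,255),1); cv2.putText(im,str(x),((x-x0)*s-8,16),0,.35,(0,255,255),1)
    for y in range((y0//st+1)*st,y1,st):
        cv2.line(im,(0,(y-y0)*s),(6,(y-y0)*s),(0,255,255),1); cv2.putText(im,str(y),(8,(y-y0)*s+4),0,.35,(0,255,255),1)
    cv2.imwrite(f'pics/{n}.png',im)
E
python3 - <<'E'
from plant import bot
from h import *
c=bot.capture('top'); save(c,'topA')
crop(c,'topA_tray',175,190,295,330,4); crop(c,'topA_blk',335,195,470,335,4)
T=camT(c); print(np.round(T,3))
# white disc ellipse fits
f=c['frame'].astype(int); 
m=((f.min(2)>150)).astype(np.uint8)
m[:, 290:]=0; m[:190]=0; m[330:]=0; m[:,:178]=0
cs,_=cv2.findContours(m,cv2.RETR_EXTERNAL,cv2.CHAIN_APPROX_NONE)
for k in cs:
    if len(k)>20:
        e=cv2.fitEllipse(k); p=unproj(c,T,k.reshape(-1,2),21)
        (x,y),r=cv2.minEnclosingCircle(p[:,:2].astype(np.float32)); print(np.round(e[0],1),np.round(e[1],1),'centre',round(x,1),round(y,1),'dia',round(2*r,1), unproj(c,T,[e[0]],21).round(1))
E
```

```text
[[-2.60000e-02 -9.98000e-01  5.00000e-02  5.36862e+02]
 [-1.00000e+00  2.50000e-02 -1.80000e-02  1.26480e+01]
 [ 1.60000e-02 -5.10000e-02 -9.99000e-01  9.65830e+02]
 [ 0.00000e+00  0.00000e+00  0.00000e+00  1.00000e+00]]
[242.5 299. ] [23.5 24. ] centre 461.3 138.6 dia 50.3 [[461.2 138.5  21. ]]
[215.9 255.6] [33.1 33.5] centre 551.0 191.0 dia 71.0 [[550.8 191.2  21. ]]
[255.6 231.6] [28.  29.1] centre 597.9 108.9 dia 60.7 [[597.8 108.9  21. ]]
[213.1 213.8] [ 7. 10.] centre 636.5 196.0 dia 20.5 [[636.7 195.5  21. ]]
```

```bash
true
```

```text
(no output)
```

View pics/topA_tray.png

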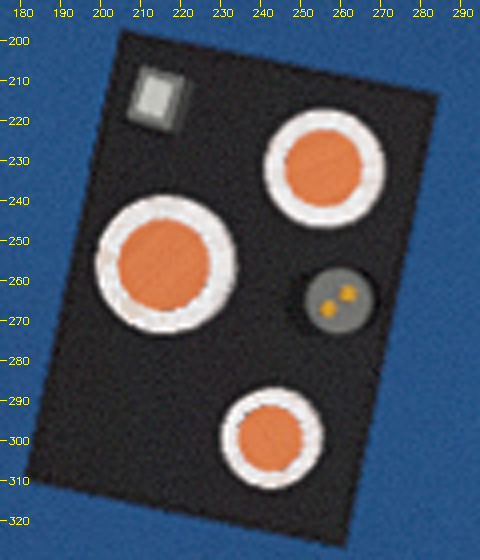

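View pics/topA_blk.png

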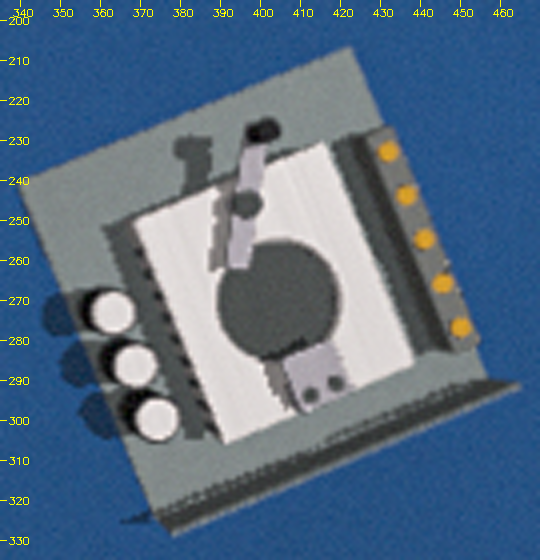

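The crop confirms the choice: the measured diameters are 60.7 mm at (256,232), 71.0 mm and 50.3 mm. The block's keeper side faces image-up, and the keeper is part way open with its post at about (402,227). Next I'll fit the block pose.

```bash
cat > fit.py <<'E'
from h import *
import pickle
from scipy.optimize import least_squares
c=pickle.load(open('pics/topA.pkl','rb'));T=camT(c)
B=np.array([[65,52,44],[65,-52,44],[-55,-52,44],[-55,52,44],[0,0,44],[28,81,65],[0,81,65],[-28,81,65],[52,0,64]],float)
px=np.array([[368.2,250],[416.7,230.7],[438.7,285.5],[391,306.2],[404.7,270],[363,273],[369,286],[374,299.5],[396.7,246.2]])
def W(p,B):
    c_,s=np.cos(p[2]),np.sin(p[2]); return np.c_[p[0]+c_*B[:,0]-s*B[:,1],p[1]+s*B[:,0]+c_*B[:,1],B[:,2]]
if __name__=='__main__':
    r=least_squares(lambda p:(proj(c,T,W(p,B))-px).ravel(),[530,-180,0.3]); p=r.x
    print(p, np.round(r.fun.reshape(-1,2),1).tolist())
    post=unproj(c,T,[[402.2,227]],93)[0]; piv=W(p,B[8:9])[0]
    v=post-piv; print('post',post,'r',np.hypot(*v[:2]),'keeper',-(np.arctan2(v[1],v[0])-p[2]), 'reach',np.hypot(*p[:2]))
    print('capacitor',unproj(c,T,[[259.7,265]],72),'relay',unproj(c,T,[[214,214.5]],34))
E
python3 fit.py
python3 - <<'E'
from plant import bot
from h import *
o=bot.get_obs();print(np.round(toolT(o),3))
E
```

```text
[ 5.11318683e+02 -1.89430637e+02  3.56817171e-01] [[0.3, -0.1], [-0.7, -0.1], [-0.2, 0.4], [0.1, -0.5], [-0.1, 0.3], [0.5, -0.1], [-0.1, 0.2], [0.2, 0.0], [0.1, -0.2]]
post [ 595.1224913  -176.98282616   93.        ] r 35.54167811580801 keeper 0.5183285185931089 reach 545.2804429762252
capacitor [[529.86418958  97.09861045  72.        ]] relay [[633.80794677 191.25730071  34.        ]]
[[-0.00000e+00  3.12000e-01  9.50000e-01  1.63497e+02]
 [-1.00000e-03  9.50000e-01 -3.12000e-01  4.98823e+02]
 [-1.00000e+00 -1.00000e-03 -0.00000e+00  4.04341e+02]
 [ 0.00000e+00  0.00000e+00  0.00000e+00  1.00000e+00]]
```

```bash
cat > go.py <<'E'
import sys
from plant import bot
from h import *
BP=[511.3,-189.4,0.357]
def blk(x,y):
    c,s=np.cos(BP[2]),np.sin(BP[2]); return BP[0]+c*x-s*y, BP[1]+s*x+c*y
def go(x,y,ztip,yawdeg,show=True):
    o=bot.get_obs();T=toolT(o)
    d=T[:3,:3].T@(np.array([x,y,ztip+178])-T[:3,3])/10
    yaw=np.degrees(np.arctan2(T[1,1],T[0,1])); t=-((yawdeg-yaw+180)%360-180)
    print('t',round(o['time'],2),'tip',np.round(T[:3,3]-[0,0,178],1),'yaw',round(yaw,1),'F',np.round(o['contact_force'],1),'w',round(o['grip_width'],1),'q',np.round(o['joint_positions'],2))
    print('MOVE',np.round(d,2),round(t,1), 'tilt',np.round(T[2,:3],3))
E
python3 -c "
from go import *
go(595,-177,226,48)"
```

```text
t 0.2 tip [163.5 498.8 226.3] yaw 71.8 F [-0.   0.7 -0.3] w 91.8 q [ 1.11  0.34  1.52  0.    1.28 -0.15]
MOVE [  0.07 -50.78  62.06] 23.8 tilt [-1.    -0.001 -0.   ]
```

arm_command(
  moves=[
    [0,-50.8,62,24,1],
    [0,-50.8,62,24,1],
    [0,-50.8,62,24,1],
    [0,-50.8,62,24,1],
    [0,-50.8,62,24,1],
    [0,-50.8,62,24,1],
    [0,-50.8,62,24,1],
    [0,-50.8,62,24,1],
    [0,-50.8,62,24,1],
    [0,-50.8,62,24,1],
  ],
)

```text
time: 1.2
tool_pos: [432.9, 75.2, 404.8]
tcp_rot: [-0.814, 1.57, -1.55]
contact_force: [0.5, 1.1, -0.0]
grip_width: 92.1
```

```bash
python3 -c "
from go import *
go(595,-177,180,48)"
```

```text
t 1.2 tip [432.9  75.2 226.8] yaw 47.8 F [ 0.5  1.1 -0. ] w 92.1 q [-0.    0.18  1.74 -0.    1.22 -0.84]
MOVE [ 4.7  -7.81 28.94] -0.2 tilt [-1. -0.  0.]
```

arm_command(
  moves=[
    [4.7,-7.8,29,0,1],
    [4.7,-7.8,29,0,1],
    [4.7,-7.8,29,0,1],
    [4.7,-7.8,29,0,1],
    [4.7,-7.8,29,0,1],
    [4.7,-7.8,29,0,1],
    [4.7,-7.8,29,0,1],
    [4.7,-7.8,29,0,1],
    [4.7,-7.8,29,0,1],
  ],
)

```text
time: 2.1
tool_pos: [595.1, -176.4, 357.9]
tcp_rot: [-2.585, 1.57, 2.963]
contact_force: [-0.5, 0.6, -0.0]
grip_width: 91.9
```

```bash
python3 -c "
from go import *
go(595,-177,72,48)
o=bot.get_obs();c=bot.capture('wrist');c['o']=o;save(c,'w1')
T=camT(c,o)
x,y=blk(52,0);print(proj(c,T,[[595,-177,93],[x,y,64],[*blk(0,0),44]]))"
```

```text
t 2.1 tip [ 595.1 -176.4  179.9] yaw 47.9 F [-0.5  0.6 -0. ] w 91.9 q [-0.41  0.55  1.31 -0.    1.28 -1.25]
MOVE [10.79 -0.05  0.04] -0.1 tilt [-1.    -0.    -0.001]
[[310.23528249 253.07764071]
 [286.86490113 207.85032447]
 [234.34074766 176.58085906]]
```

View pics/w1.png

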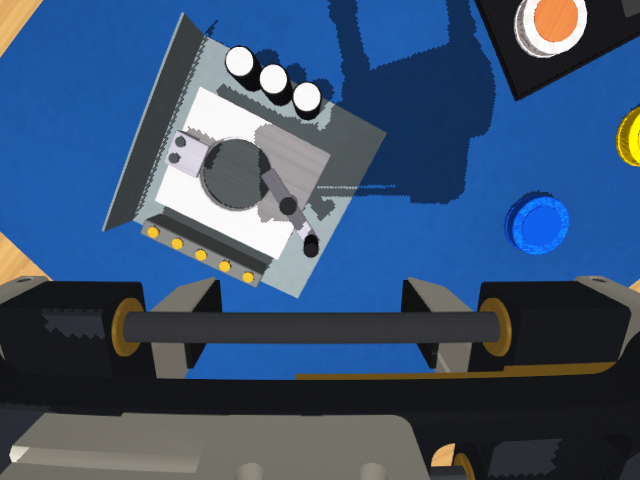

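The wrist view agrees with the block fit to about 2 px: the recess is at (235,174), the pivot at (288,206) and the post at (311,246). I'll descend around the post.

arm_command(
  moves=[
    [5,0,-0.3,0,1],
    [9,0,-0.3,0,1],
    [10.8,0,-0.3,0,0.7],
    [10.8,0,-0.3,0,0.4],
    [10.8,0,-0.3,0,0.0],
    [10.8,0,-0.3,0,0.0],
    [10.8,0,-0.3,0,0.0],
    [10.8,0,-0.3,0,0.0],
    [10.8,0,-0.3,0,0.0],
    [10.8,0,-0.3,0,0.0],
  ],
)

```text
time: 3.15
tool_pos: [592.8, -174.0, 250.6]
tcp_rot: [-0.479, 1.57, -1.214]
contact_force: [-0.2, 0.2, 0.6]
grip_width: 32.1
```

```bash
python3 -c "
from go import *
go(*blk(52+35*np.cos(.52),-35*np.sin(.52)),72,48)
print('piv',blk(52,0))
for a in (.6,.8,1,1.2,1.4,1.6,1.7):
    print(a); go(*blk(52+35*np.cos(a),-35*np.sin(a)),72,48)
o=bot.get_obs();c=bot.capture('wrist');c['o']=o;save(c,'w2');c=bot.capture('top');save(c,'t2');crop(c,'t2c',335,195,470,335,4)"
```

```text
t 3.15 tip [ 592.8 -174.    72.6] yaw 47.9 F [-0.2  0.2  0.6] w 32.1 q [-0.41  0.66  1.45 -0.    1.04 -1.25]
MOVE [ 0.06 -0.1   0.32] -0.1 tilt [-1. -0.  0.]
piv (np.float64(560.0213705295189), np.float64(-171.22782198729809))
0.6
t 3.15 tip [ 592.8 -174.    72.6] yaw 47.9 F [-0.2  0.2  0.6] w 32.1 q [-0.41  0.66  1.45 -0.    1.04 -1.25]
MOVE [ 0.06 -0.34  0.47] -0.1 tilt [-1. -0.  0.]
0.8
t 3.15 tip [ 592.8 -174.    72.6] yaw 47.9 F [-0.2  0.2  0.6] w 32.1 q [-0.41  0.66  1.45 -0.    1.04 -1.25]
MOVE [ 0.06 -0.98  0.73] -0.1 tilt [-1. -0.  0.]
1
t 3.15 tip [ 592.8 -174.    72.6] yaw 47.9 F [-0.2  0.2  0.6] w 32.1 q [-0.41  0.66  1.45 -0.    1.04 -1.25]
MOVE [ 0.06 -1.67  0.87] -0.1 tilt [-1. -0.  0.]
1.2
t 3.15 tip [ 592.8 -174.    72.6] yaw 47.9 F [-0.2  0.2  0.6] w 32.1 q [-0.41  0.66  1.45 -0.    1.04 -1.25]
MOVE [ 0.06 -2.37  0.86] -0.1 tilt [-1. -0.  0.]
1.4
t 3.15 tip [ 592.8 -174.    72.6] yaw 47.9 F [-0.2  0.2  0.6] w 32.1 q [-0.41  0.66  1.45 -0.    1.04 -1.25]
MOVE [ 0.06 -3.05  0.72] -0.1 tilt [-1. -0.  0.]
1.6
t 3.15 tip [ 592.8 -174.    72.6] yaw 47.9 F [-0.2  0.2  0.6] w 32.1 q [-0.41  0.66  1.45 -0.    1.04 -1.25]
MOVE [ 0.06 -3.69  0.44] -0.1 tilt [-1. -0.  0.]
1.7
t 3.15 tip [ 592.8 -174.    72.6] yaw 47.9 F [-0.2  0.2  0.6] w 32.1 q [-0.41  0.66  1.45 -0.    1.04 -1.25]
MOVE [ 0.06 -3.99  0.25] -0.1 tilt [-1. -0.  0.]
```

View pics/w2.png

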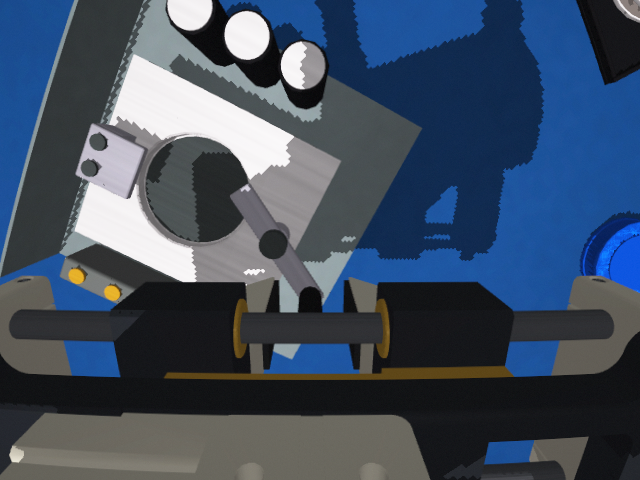

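The post at (311,300) sits between the fingers, which are still closing. I'll finish the grip, then swing along the arc.

arm_command(
  moves=[
    [0,0,0.2,0,0],
    [0,-0.0,0.3,0,0],
    [0,-0.0,0.3,0,0],
    [0,0,0.3,0,0],
  ],
)

```text
time: 3.65
tool_pos: [594.9, -176.0, 250.4]
tcp_rot: [-2.39, 1.57, -3.126]
contact_force: [-2.1, 0.7, 2.4]
grip_width: 10.6
```

```bash
python3 -c "
from go import *
for a in (.52,.6,.8,1,1.2,1.4,1.6,1.7):
    print(a); go(*blk(52+35*np.cos(a),-35*np.sin(a)),72,48)" | grep -v tip; python3 -c "
from go import *
go(595,-177,72,48)"
```

```text
0.52
MOVE [ 0.04 -0.08  0.04] -0.1 tilt [-1.    -0.001 -0.001]
0.6
MOVE [ 0.04 -0.33  0.18] -0.1 tilt [-1.    -0.001 -0.001]
0.8
MOVE [ 0.04 -0.97  0.44] -0.1 tilt [-1.    -0.001 -0.001]
1
MOVE [ 0.04 -1.66  0.58] -0.1 tilt [-1.    -0.001 -0.001]
1.2
MOVE [ 0.04 -2.36  0.57] -0.1 tilt [-1.    -0.001 -0.001]
1.4
MOVE [ 0.04 -3.04  0.43] -0.1 tilt [-1.    -0.001 -0.001]
1.6
MOVE [ 0.04 -3.68  0.15] -0.1 tilt [-1.    -0.001 -0.001]
1.7
MOVE [ 0.04 -3.98 -0.03] -0.1 tilt [-1.    -0.001 -0.001]
t 3.65 tip [ 594.9 -176.    72.4] yaw 47.9 F [-2.1  0.7  2.4] w 10.6 q [-0.41  0.66  1.44 -0.    1.04 -1.25]
MOVE [ 0.04 -0.06  0.07] -0.1 tilt [-1.    -0.001 -0.001]
```

arm_command(
  moves=[
    [0,-0.3,0.2,0,0],
    [0,-0.9,0.42,0,0],
    [0,-1.6,0.56,0,0],
    [0,-2.3,0.56,0,0],
    [0,-3.0,0.42,0,0],
    [0,-3.6,0.18,0,0],
    [0,-3.8,0.1,0,0],
    [0,-3.8,0.1,0,0],
  ],
)

```text
time: 4.45
tool_pos: [571.3, -205.5, 250.7]
tcp_rot: [0.427, 1.566, -0.309]
contact_force: [5.8, -0.0, -4.2]
grip_width: 10.9
```

```bash
python3 -c "
from go import *
go(595,-177,72,48)"
```

```text
t 4.45 tip [ 571.3 -205.5   72.7] yaw 47.8 F [ 5.8 -0.  -4.2] w 10.9 q [-0.47  0.64  1.48  0.    1.02 -1.31]
MOVE [ 0.07  3.71 -0.16] -0.2 tilt [-1.     0.002  0.004]
```

arm_command(
  moves=[
    [0,0,0,0,0.3],
    [0,0,0,0,0.5],
    [0,0,0,0,0.5],
    [-4,0,0,0,0.6],
    [-8,0,0,0,0.7],
    [-10.8,0,0,0,0.8],
    [-10.8,0,0,0,0.8],
  ],
)

```text
time: 5.15
tool_pos: [571.4, -205.7, 363.6]
tcp_rot: [0.309, 1.557, -0.427]
contact_force: [-0.5, -0.1, -0.3]
grip_width: 62.1
```

```bash
python3 -c "
from go import *
o=bot.get_obs();c=bot.capture('wrist');c['o']=o;save(c,'w3');crop(c,'w3c',80,0,420,300,2)
T=camT(c,o)
print(proj(c,T,[[*blk(52,0),63],[*blk(0,0),44],[*blk(65,52),44],[*blk(65,-52),44],[*blk(-55,52),44]]))
go(597.9,108.9,100,88)"
```

```text
[[330.97315993 199.33372244]
 [276.74729586 168.60112682]
 [371.7966764  149.4670115 ]
 [315.39499076 252.5962206 ]
 [244.36948259  80.07591577]]
t 5.2 tip [ 570.9 -205.4  182.9] yaw 47.8 F [ 0.3  0.1 -0.8] w 66.4 q [-0.47  0.52  1.36  0.    1.25 -1.31]
MOVE [  8.2   25.09 -19.17] -40.2 tilt [-1.     0.003  0.009]
```

View pics/w3c.png

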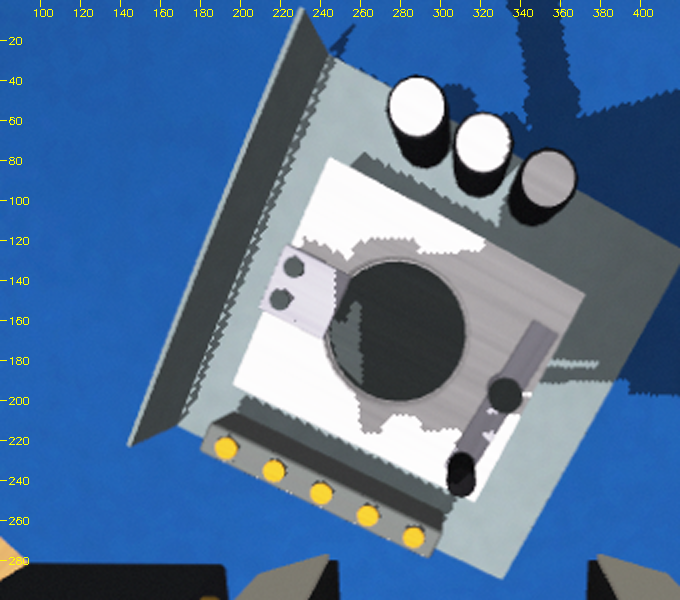

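The keeper now lies across the +x side, clear of the recess and at about 1.6 rad. Everything projects within 2–3 px. Next I'll go to the disc.

arm_command(
  moves=[
    [0,25.1,-19.2,-40,0.9],
    [0,25.1,-19.2,-40,0.9],
    [0,25.1,-19.2,-40,0.9],
    [0,25.1,-19.2,-40,0.9],
    [0,25.1,-19.2,-40,0.9],
    [0,25.1,-19.2,-40,0.9],
    [0,25.1,-19.2,-40,0.9],
    [4,25.1,-19.2,-40,0.9],
    [8,25.1,-19.2,-40,0.9],
    [8,25.1,-19.2,-40,0.9],
  ],
)

```text
time: 6.2
tool_pos: [595.7, 108.7, 273.5]
tcp_rot: [-2.319, 1.564, -2.356]
contact_force: [-0.9, 0.6, 0.8]
grip_width: 82.7
```

```bash
python3 -c "
from go import *
o=bot.get_obs();c=bot.capture('wrist');c['o']=o;save(c,'w4')
T=camT(c,o)
print(proj(c,T,[[597.9,108.9,21],[529.9,97.1,72]]))
go(597.9,108.9,13,88)"
```

```text
[[310.9488855  260.954456  ]
 [283.29721423 167.97188388]]
t 6.25 tip [596.9 108.7  98.9] yaw 87.8 F [-0.4  0.   1.1] w 82.4 q [ 0.05  0.61  1.46 -0.    1.08 -1.48]
MOVE [8.59 0.07 0.1 ] -0.2 tilt [-1.    -0.004  0.001]
```

View pics/w4.png

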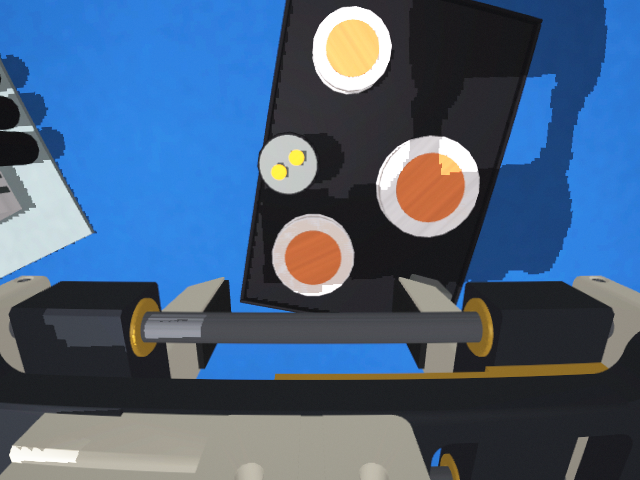

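```bash
python3 -c "
from go import *
o=bot.get_obs();c=bot.capture('wrist');c['o']=o;save(c,'w5');crop(c,'w5c',240,200,400,310,5)
T=camT(c,o)
print(proj(c,T,[[597.9,108.9,21],[529.9,97.1,72]]), unproj(c,T,[[313,255],[283,168]],[21,72]))
go(597,108.9,13,88)"
```

```text
[[310.83926698 256.14045549]
 [283.52948954 163.36747044]] [[597.08699961 110.50585188  21.        ]
 [532.31350328  96.68030787  72.        ]]
t 6.3 tip [597.8 108.7 101.5] yaw 87.8 F [ 0.9 -0.8 -0. ] w 82.9 q [ 0.05  0.61  1.45 -0.    1.08 -1.48]
MOVE [ 8.85  0.05 -0.14] -0.2 tilt [-1.    -0.004  0.006]
```

View pics/w5c.png

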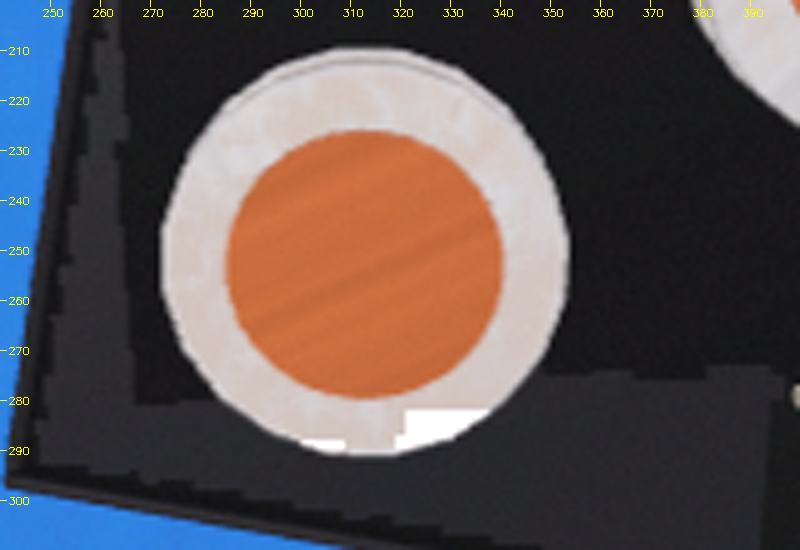

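arm_command(
  moves=[
    [4,0.1,0,0,0.9],
    [8,0.1,0,0,0.9],
    [8.8,0.1,0,0,0.9],
    [8.8,0.1,0,0,0.9],
    [8.8,0.1,0,0,0.9],
  ],
)

```text
time: 6.8
tool_pos: [599.5, 109.2, 194.1]
tcp_rot: [-0.313, 1.56, -0.351]
contact_force: [0.1, -0.1, 0.5]
grip_width: 82.9
```

```bash
python3 -c "
from go import *
for i in range(3):
  go(598,109.3,13,88);bot.capture('top')
o=bot.get_obs();c=bot.capture('wrist');c['o']=o;save(c,'w6')"
```

```text
t 6.8 tip [599.5 109.2  16.1] yaw 87.8 F [ 0.1 -0.1  0.5] w 82.9 q [ 0.06  0.72  1.52 -0.01  0.9  -1.47]
MOVE [ 0.31  0.01 -0.16] -0.2 tilt [-1.    -0.003  0.01 ]
t 6.85 tip [599.5 109.2  16.3] yaw 87.8 F [ 0.7 -0.1  0.1] w 82.5 q [ 0.06  0.72  1.52 -0.01  0.9  -1.47]
MOVE [ 0.33  0.   -0.15] -0.2 tilt [-1.    -0.003  0.011]
t 6.9 tip [599.3 109.3  16.1] yaw 87.8 F [ 0.4  0.6 -0.4] w 82.5 q [ 0.06  0.72  1.52 -0.01  0.9  -1.47]
MOVE [ 0.31 -0.   -0.14] -0.2 tilt [-1.    -0.003  0.011]
```

View pics/w6.png

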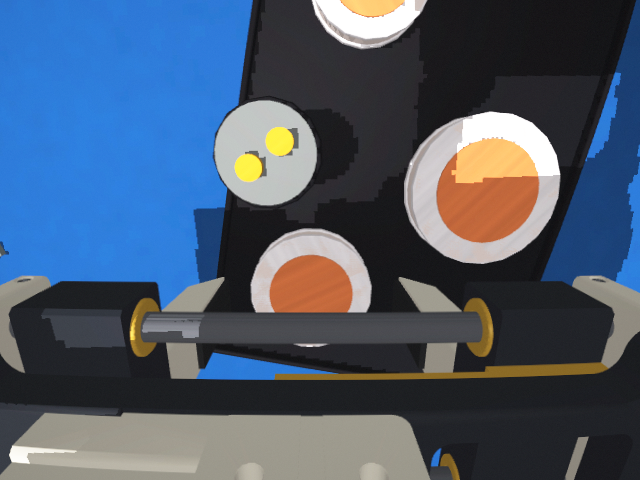

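The disc at (311,285) is centred between the fingers at (213) and (410). I'll lower 3 mm and grip.

arm_command(
  moves=[
    [0.3,0,-0.1,0,0.9],
    [0.3,0,-0.1,0,0.4],
    [0.3,0,-0.1,0,0],
    [0.3,0,-0.1,0,0],
    [0.3,0,-0.1,0,0],
    [0.3,0,-0.1,0,0],
    [0.3,0,-0.1,0,0],
    [0.3,0,-0.1,0,0],
  ],
)

```text
time: 7.8
tool_pos: [598.0, 109.4, 190.4]
tcp_rot: [-0.358, 1.561, -0.396]
contact_force: [-0.0, 0.6, 0.2]
grip_width: 58.7
```

```bash
python3 -c "
from go import *
go(598,109.3,130,88)"
```

```text
t 7.8 tip [598.  109.4  12.4] yaw 87.8 F [-0.   0.6  0.2] w 58.7 q [ 0.06  0.72  1.52 -0.01  0.89 -1.47]
MOVE [-11.76  -0.05   0.11] -0.2 tilt [-1.    -0.003  0.009]
```

arm_command(
  moves=[
    [-3,0,0,0,0],
    [-7,0,0,0,0],
    [-11.8,0,0,0,0],
    [-11.8,0,0,0,0],
    [-11.8,0,0,0,0],
  ],
)

```text
time: 8.3
tool_pos: [596.8, 109.8, 308.9]
tcp_rot: [-0.296, 1.56, -0.334]
contact_force: [-1.1, -0.1, -3.7]
grip_width: 59.0
```

```bash
python3 -c "
from go import *
go(*blk(20,0),120,110.4)
o=bot.get_obs();c=bot.capture('wrist');c['o']=o;save(c,'w7')"
```

```text
t 8.3 tip [596.8 109.8 130.9] yaw 87.8 F [-1.1 -0.1 -3.7] w 59.0 q [ 0.06  0.57  1.42 -0.    1.13 -1.47]
MOVE [  1.13 -29.45  -5.56] -22.6 tilt [-1.    -0.003  0.011]
```

View pics/w7.png

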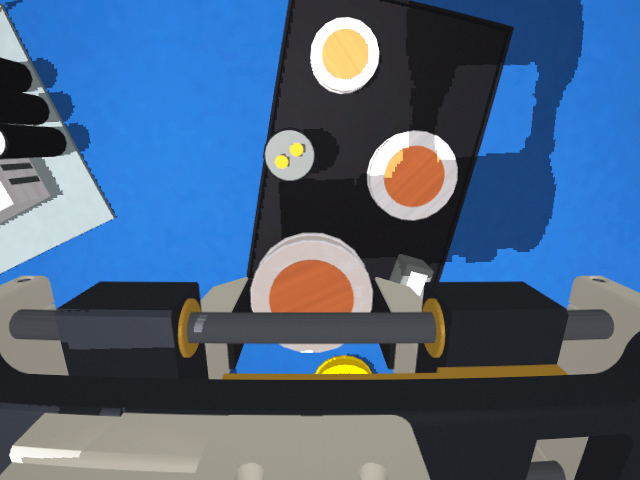

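The disc is held and the other parts are undisturbed. Now I'll carry it over the block, with the jaws along block y.

arm_command(
  moves=[
    [0,-29.5,-5.6,-22.6,0],
    [0,-29.5,-5.6,-22.6,0],
    [0,-29.5,-5.6,-22.6,0],
    [0,-29.5,-5.6,-22.6,0],
    [0,-29.5,-5.6,-22.6,0],
    [0,-29.5,-5.6,-22.6,0],
    [0,-29.5,-5.6,-22.6,0],
    [0,-29.5,-5.6,-22.6,0],
    [0,-29.5,-5.6,-22.6,0],
  ],
)

```text
time: 9.25
tool_pos: [528.9, -182.0, 306.5]
tcp_rot: [-0.771, 1.566, -0.415]
contact_force: [0.5, 1.5, -2.4]
grip_width: 58.9
```

```bash
python3 -c "
from go import *
go(*blk(8,0),70,110.4)
o=bot.get_obs();c=bot.capture('wrist');c['o']=o;save(c,'w8');T=camT(c,o)
print(proj(c,T,[[*blk(0,0),44],[*blk(-24.5,14),63],[*blk(-24.5,-14),63]]))
c=bot.capture('scene');save(c,'s8');crop(c,'s8c',215,110,365,240,5)"
```

```text
t 9.25 tip [ 528.9 -182.   128.5] yaw 110.4 F [ 0.5  1.5 -2.4] w 58.9 q [-0.47  0.5   1.57  0.    1.07 -2.4 ]
MOVE [ 5.84 -0.06 -1.13] 0.0 tilt [-1.    -0.003  0.004]
[[308.47715616 225.3987136 ]
 [329.3730739  195.08724024]
 [286.86679926 195.05781972]]
```

View pics/w8.png

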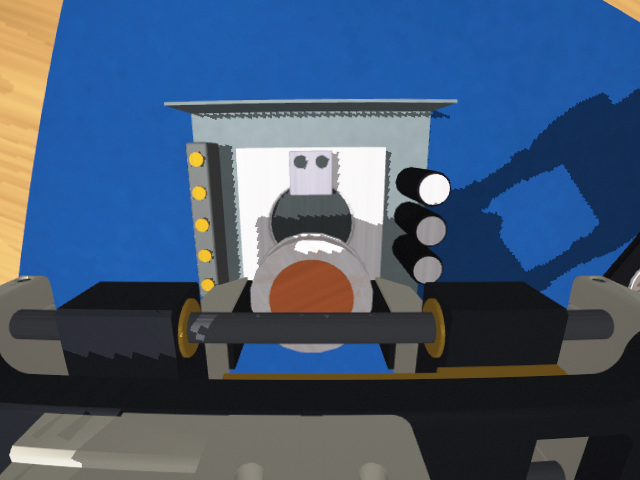

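View pics/s8c.png

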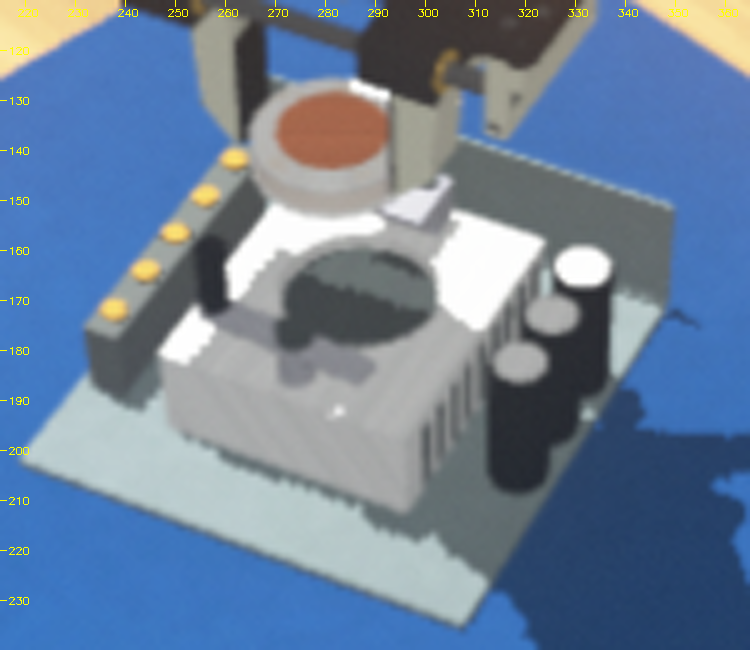

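arm_command(
  moves=[
    [2.5,0,-0.5,0,0],
    [4.5,0,-1.1,0,0],
    [5.2,0,-1.1,0,0],
    [5.2,0,-1.1,0,0],
    [5.2,0,-1.1,0,0],
  ],
)

```text
time: 9.85
tool_pos: [520.0, -184.8, 255.9]
tcp_rot: [-0.804, 1.563, -0.445]
contact_force: [-0.6, -1.0, -2.2]
grip_width: 58.9
```

```bash
cat >> go.py <<'E'
def bpos():
    o=bot.get_obs(); d=o['tool_pos'][:2]-np.array(BP[:2]); c,s=np.cos(BP[2]),np.sin(BP[2])
    print('t',round(o['time'],2),'blk x,y',np.round([c*d[0]+s*d[1],-s*d[0]+c*d[1]],1),'tip',round(o['tool_pos'][2]-178,1),'F',np.round(o['contact_force'],1),'w',round(o['grip_width'],1),'tilt',np.round(toolT(o)[2,:3],3))
E
python3 -c "
from go import *
bpos()
o=bot.get_obs();c=bot.capture('wrist');c['o']=o;save(c,'w9');T=camT(c,o);crop(c,'w9c',190,100,450,310,3)
print(proj(c,T,[[*blk(0,0),44],[*blk(-24.5,14),63],[*blk(-24.5,-14),63]]))
c=bot.capture('scene');save(c,'s9');crop(c,'s9c',215,110,365,240,5)
bpos()"
```

```text
t 9.85 blk x,y [9.8 1.2] tip 77.9 F [-0.6 -1.  -2.2] w 58.9 tilt [-1.    -0.006  0.005]
[[307.65591739 258.03236004]
 [334.0306473  224.43611858]
 [280.25954563 224.20655151]]
t 9.95 blk x,y [9.6 1. ] tip 78.2 F [-0.6 -0.8 -2.6] w 59.1 tilt [-1.    -0.006  0.006]
```

View pics/w9c.png

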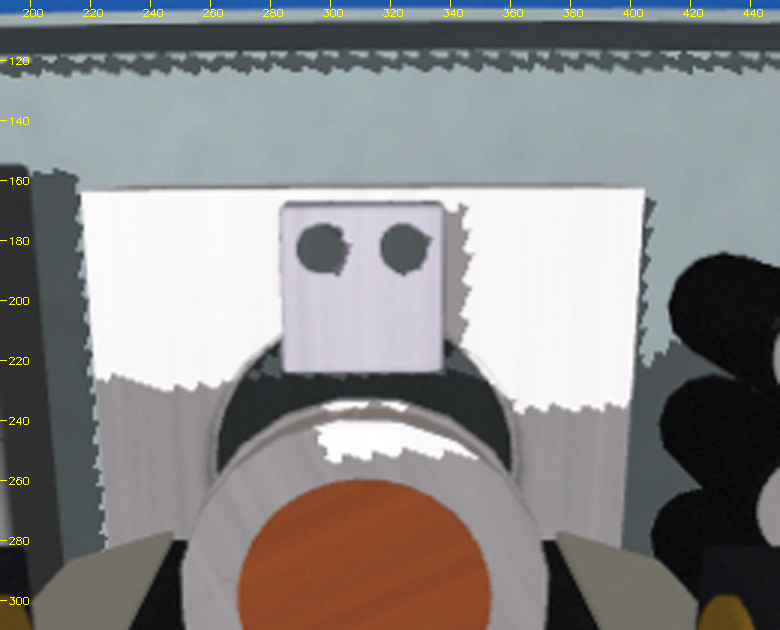

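View pics/s9c.png

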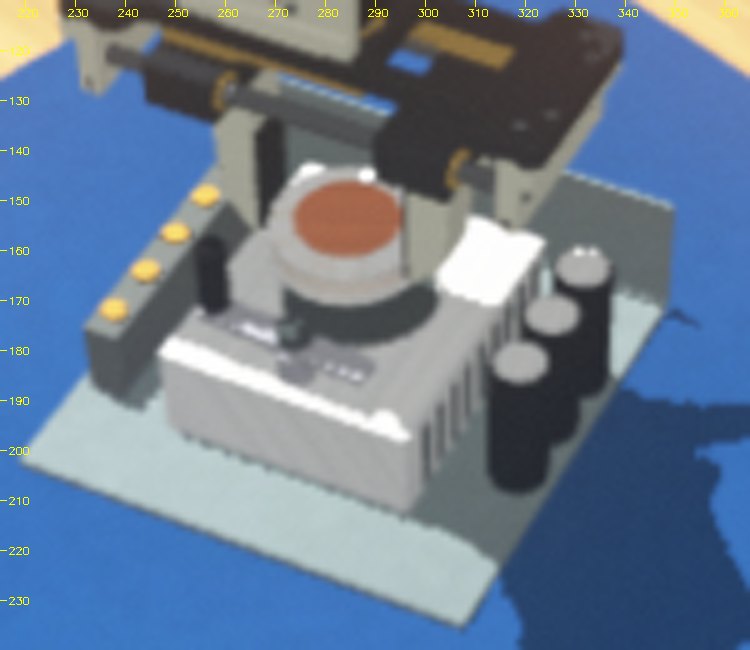

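```bash
python3 -c "
from go import *
import pickle
c=pickle.load(open('pics/w9.pkl','rb'));o=c['o'];T=camT(c,o)
tz=o['tool_pos'][2]-178
P=unproj(c,T,[[311,224],[284.5,224],[338,224],[311,233],[311,235.5],[311.5,297],[250,293],[372,293]],[63,63,63,tz+8.6,tz+8.6,tz+8.6,tz+8.6,tz+8.6])
cc,s=np.cos(BP[2]),np.sin(BP[2])
d=P[:,:2]-BP[:2]; print(np.c_[cc*d[:,0]+s*d[:,1],-s*d[:,0]+cc*d[:,1]].round(1))
"
```

```text
[[-24.7   2. ]
 [-24.6 -11.8]
 [-24.7  16.1]
 [-25.5   2.1]
 [-24.3   2.1]
 [  5.9   2.5]
 [  4.1 -26.9]
 [  3.8  31.3]]
```

```bash
python3 -c "
from go import *
import pickle
c=pickle.load(open('pics/w9.pkl','rb'));o=c['o'];T=camT(c,o)
tip=(T0:=toolT(o))@[178,0,0,1]; tz=tip[2]
P=unproj(c,T,[[311,233],[311,238.5],[311,235],[311.5,259.5]],[tz-9.4,tz+8.6,tz+8.6,tz+8.6])
cc,s=np.cos(BP[2]),np.sin(BP[2])
f=lambda P:(lambda d:np.c_[cc*d[:,0]+s*d[:,1],-s*d[:,0]+cc*d[:,1]].round(1))(P[:,:2]-BP[:2])
print(f(P),tip,f(tip[None,:3]),f(o['tool_pos'][None]))
im=c['frame'][215:300,240:385];cv2.imwrite('pics/w9d.png',cv2.resize(im,None,fx=5,fy=5,interpolation=cv2.INTER_CUBIC))
"
```

```text
[[-21.2   2.1]
 [-22.9   2.2]
 [-24.6   2.1]
 [-12.9   2.4]] [ 521.29452254 -185.4229965    77.8632197     1.        ] [[10.8  0.2]] [[9.8 1.2]]
```

View pics/w9d.png

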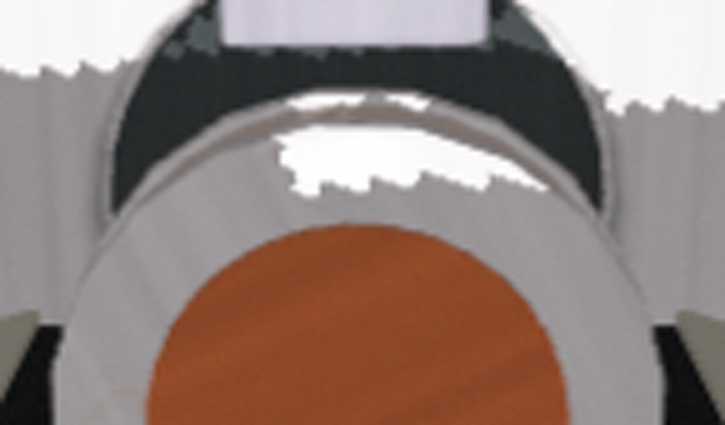

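Against the lip in this view, the disc is centred in y (both near u=311). Its −x rim is about 3 mm in front of the lip edge, so the centre is at block x ≈ 8.5. I'll shift it 1 mm toward the lip and lower until it nearly touches.

arm_command(
  moves=[
    [1,0,-0.1,0,0],
    [1.8,0,-0.1,0,0],
    [2.3,0,-0.1,0,0],
    [2.3,0,-0.1,0,0],
    [2.3,0,-0.1,0,0],
  ],
)

```text
time: 10.45
tool_pos: [519.2, -185.6, 232.9]
tcp_rot: [-0.809, 1.563, -0.45]
contact_force: [0.4, 0.1, -2.9]
grip_width: 59.1
```

```bash
python3 -c "
from go import *
bpos()
o=bot.get_obs();c=bot.capture('wrist');c['o']=o;save(c,'w10');crop(c,'w10c',190,150,450,330,3)
c=bot.capture('scene');save(c,'s10');crop(c,'s10c',215,110,365,240,5)
bpos()"
```

```text
t 10.45 blk x,y [8.7 0.8] tip 54.9 F [ 0.4  0.1 -2.9] w 59.1 tilt [-1.    -0.006  0.006]
t 10.55 blk x,y [8.8 0.7] tip 55.4 F [-0.3 -0.2 -3.2] w 59.0 tilt [-1.    -0.007  0.006]
```

View pics/w10c.png

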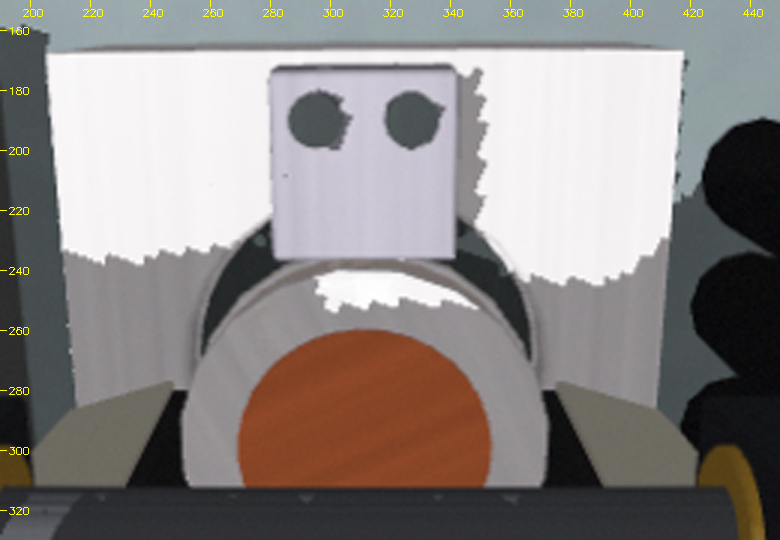

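View pics/s10c.png

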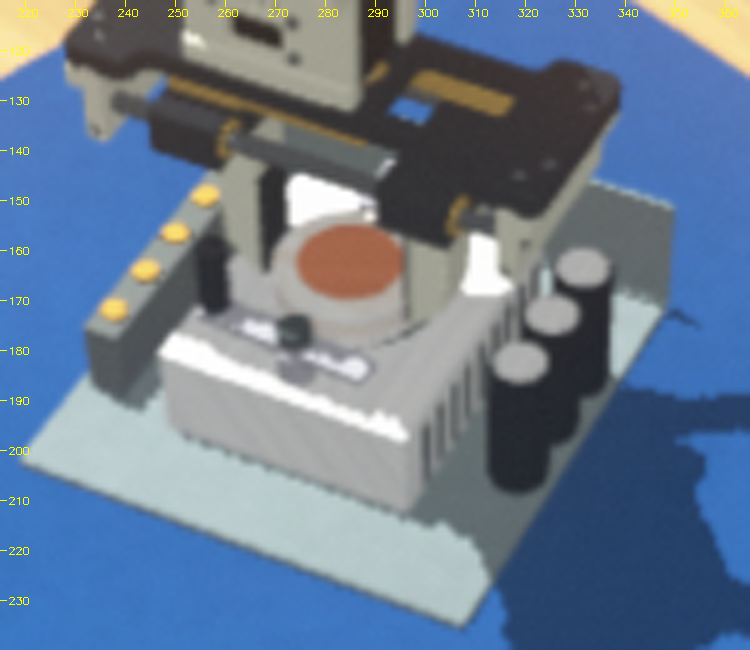

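The disc's top rim (v≈240) clears the lip edge (v≈236) by about 2 mm. The disc sits at the recess, y-centred. I'll press down gradually so the +x edge catches the rim and tilts the disc in the grip.

arm_command(
  moves=[
    [0.1,0,0,0,0],
    [0.2,0,0,0,0],
    [0.3,0,0,0,0],
    [0.4,0,0,0,0],
    [0.4,0,0,0,0],
  ],
)

```text
time: 11.05
tool_pos: [519.2, -185.8, 230.7]
tcp_rot: [-0.857, 1.561, -0.499]
contact_force: [-5.7, 0.9, 9.2]
grip_width: 59.4
```

```bash
python3 -c "
from go import *
bpos()
o=bot.get_obs();c=bot.capture('wrist');c['o']=o;save(c,'w11');crop(c,'w11c',190,150,450,330,3)
bpos()"
```

```text
t 11.05 blk x,y [8.6 0.6] tip 52.7 F [-5.7  0.9  9.2] w 59.4 tilt [-1.    -0.007  0.006]
t 11.1 blk x,y [8.7 0.6] tip 52.7 F [-4.1 -0.2  9.2] w 59.0 tilt [-1.    -0.007  0.006]
```

View pics/w11c.png

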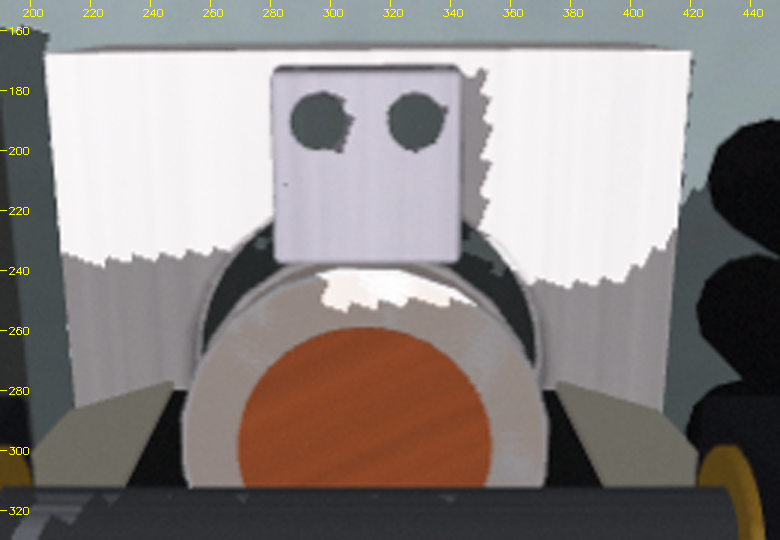

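Contact, with about 12 N on the rim. I'll keep pressing.

arm_command(
  moves=[
    [0.3,0,0,0,0],
    [0.5,0,0,0,0],
    [0.6,0,0,0,0],
    [0.7,0,0,0,0],
    [0.7,0,0,0,0],
  ],
)

```text
time: 11.6
tool_pos: [518.9, -185.9, 226.4]
tcp_rot: [-0.94, 1.56, -0.58]
contact_force: [-10.1, 2.5, 21.7]
grip_width: 59.0
```

```bash
python3 -c "
from go import *
bpos()
o=bot.get_obs();c=bot.capture('wrist');c['o']=o;save(c,'w12');crop(c,'w12c',190,150,450,330,3)
c=bot.capture('scene');save(c,'s12');crop(c,'s12c',215,110,365,240,5)
bpos()"
```

```text
t 11.6 blk x,y [8.4 0.6] tip 48.4 F [-10.1   2.5  21.7] w 59.0 tilt [-1.    -0.009  0.007]
t 11.7 blk x,y [8.4 0.7] tip 48.5 F [-9.5  2.7 21.8] w 58.7 tilt [-1.    -0.009  0.007]
```

View pics/w12c.png

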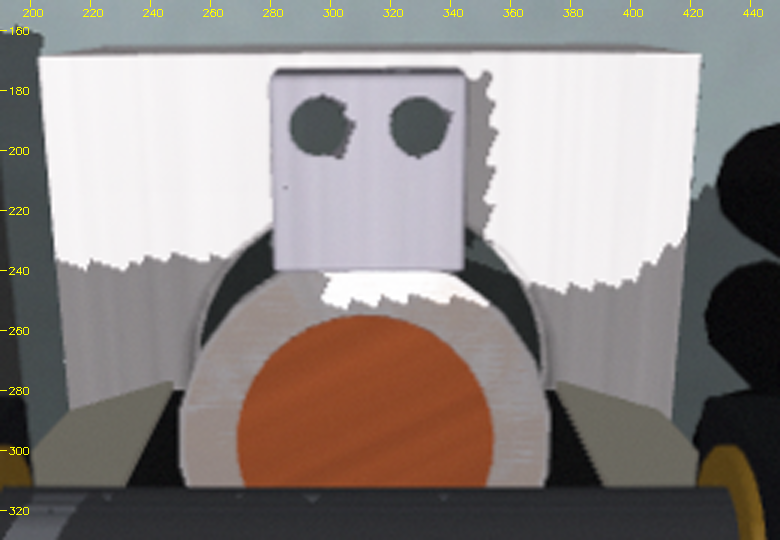

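View pics/s12c.png

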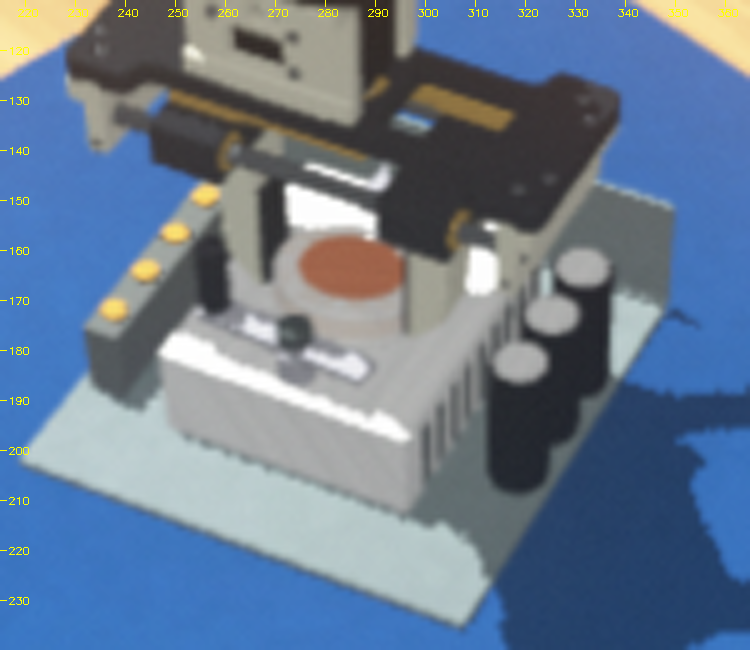

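The disc has tilted in the grip with its −x edge down; the copper has shifted toward the lip and the near side face is no longer visible. The lateral force is −x, so the lip isn't blocking it. I'll slide it toward the lip.

arm_command(
  moves=[
    [0,0,-0.15,0,0],
    [0,0,-0.3,0,0],
    [0,0,-0.45,0,0],
    [0,0,-0.6,0,0],
    [0,0,-0.6,0,0],
  ],
)

```text
time: 12.2
tool_pos: [513.0, -188.1, 225.8]
tcp_rot: [-0.965, 1.561, -0.605]
contact_force: [-0.1, 0.9, -2.1]
grip_width: 59.0
```

```bash
python3 -c "
from go import *
bpos()
o=bot.get_obs();c=bot.capture('wrist');c['o']=o;save(c,'w13');crop(c,'w13c',190,150,450,330,3)
c=bot.capture('scene');save(c,'s13');crop(c,'s13c',215,110,365,240,5)
bpos()"
```

```text
t 12.2 blk x,y [2.1 0.7] tip 47.8 F [-0.1  0.9 -2.1] w 59.0 tilt [-1.    -0.008  0.006]
t 12.3 blk x,y [2.2 0.7] tip 47.9 F [-0.  -0.6 -1.6] w 59.2 tilt [-1.    -0.008  0.006]
```

View pics/w13c.png

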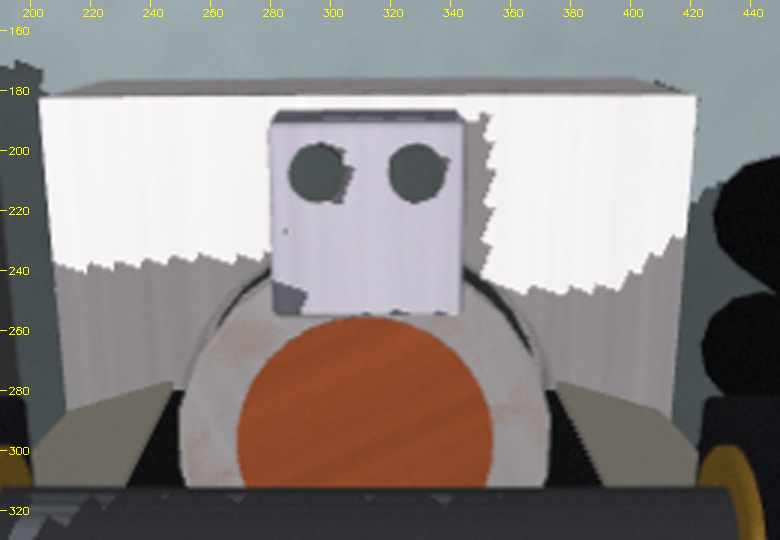

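View pics/s13c.png

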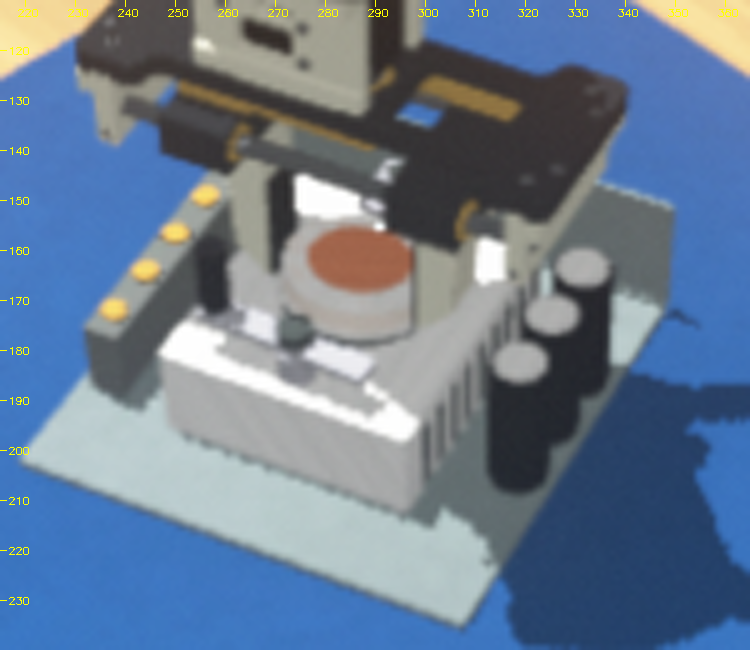

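The force is now just the disc's weight. The −x edge is under the lip and the disc is still tilted. I'll go 1.3 mm further toward the lip, lower 1.5 mm, then release.

arm_command(
  moves=[
    [0,0,-0.13,0,0],
    [0.1,0,-0.13,0,0],
    [0.15,0,-0.13,0,0],
    [0.15,0,-0.13,0,0],
  ],
)

```text
time: 12.7
tool_pos: [512.1, -188.4, 224.8]
tcp_rot: [-0.936, 1.56, -0.576]
contact_force: [1.1, 2.2, 3.2]
grip_width: 59.0
```

```bash
python3 -c "
from go import *
bpos()"
```

```text
t 12.7 blk x,y [1.1 0.6] tip 46.8 F [1.1 2.2 3.2] w 59.0 tilt [-1.    -0.009  0.006]
```

arm_command(
  moves=[
    [0,0,0,0,0.68],
    [0,0,0,0,0.72],
    [0,0,0,0,0.75],
    [0,0,0,0,0.75],
    [0,0,0,0,0.75],
  ],
)

```text
time: 13.2
tool_pos: [512.1, -188.5, 224.7]
tcp_rot: [-0.944, 1.56, -0.584]
contact_force: [-0.2, -0.7, -0.1]
grip_width: 69.0
```

```bash
python3 -c "
from go import *
bpos()
o=bot.get_obs();c=bot.capture('wrist');c['o']=o;save(c,'w14');crop(c,'w14c',190,150,450,330,3)
c=bot.capture('scene');save(c,'s14');crop(c,'s14c',215,110,365,240,5)
bpos()"
```

```text
t 13.2 blk x,y [1.1 0.6] tip 46.7 F [-0.2 -0.7 -0.1] w 69.0 tilt [-1.    -0.009  0.006]
t 13.3 blk x,y [1.1 0.6] tip 46.7 F [-0.4 -0.3  0.4] w 69.1 tilt [-1.    -0.009  0.006]
```

View pics/w14c.png

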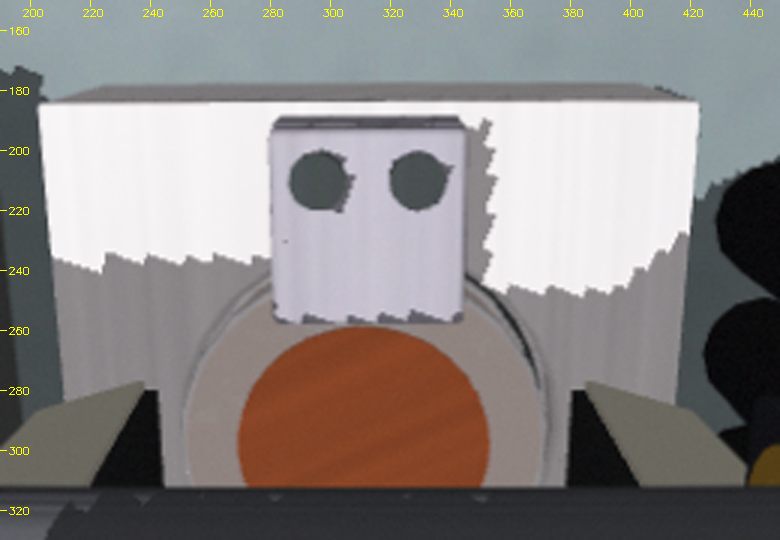

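View pics/s14c.png

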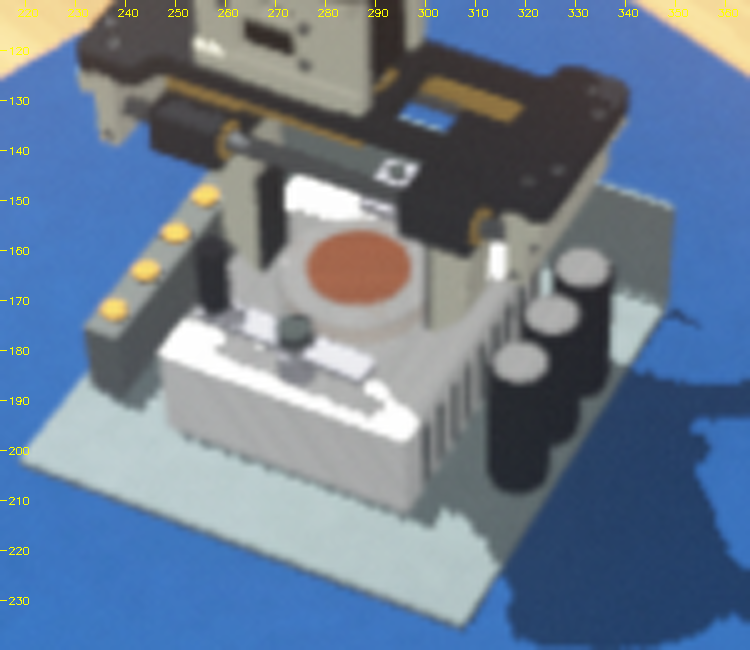

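The disc has dropped and looks level. I'll lift clear and check.

arm_command(
  moves=[
    [-2,0,0,0,0.75],
    [-5,0,0,0,0.75],
    [-9,0,0,0,0.75],
    [-12,0,1.5,0,0.75],
    [-12,0,3,0,0.75],
    [-12,0,3,0,0.75],
    [-12,0,3,0,0.75],
  ],
)

```text
time: 14.0
tool_pos: [538.7, -177.0, 344.2]
tcp_rot: [-0.988, 1.562, -0.628]
contact_force: [0.2, -0.5, -1.3]
grip_width: 69.0
```

```bash
python3 -c "
from go import *
bpos()
o=bot.get_obs();c=bot.capture('wrist');c['o']=o;save(c,'w15');crop(c,'w15c',210,130,410,290,4)
c=bot.capture('scene');save(c,'s15');crop(c,'s15c',225,120,345,220,6)
bpos()"
```

```text
t 14.0 blk x,y [30.  2.] tip 166.2 F [ 0.2 -0.5 -1.3] w 69.0 tilt [-1.    -0.007  0.005]
t 14.1 blk x,y [29.7  1.9] tip 165.9 F [-0.9 -0.3 -0.3] w 69.1 tilt [-1.    -0.007  0.004]
```

View pics/w15c.png

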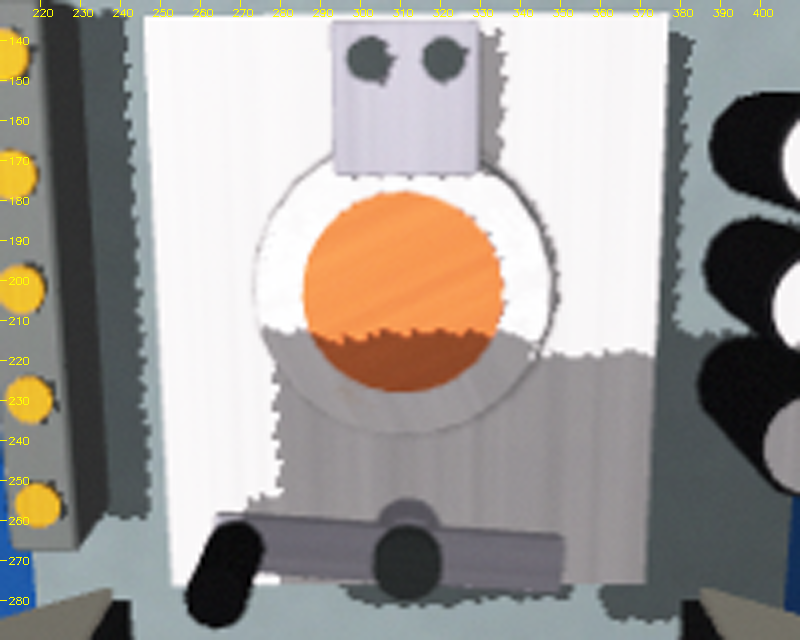

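View pics/s15c.png

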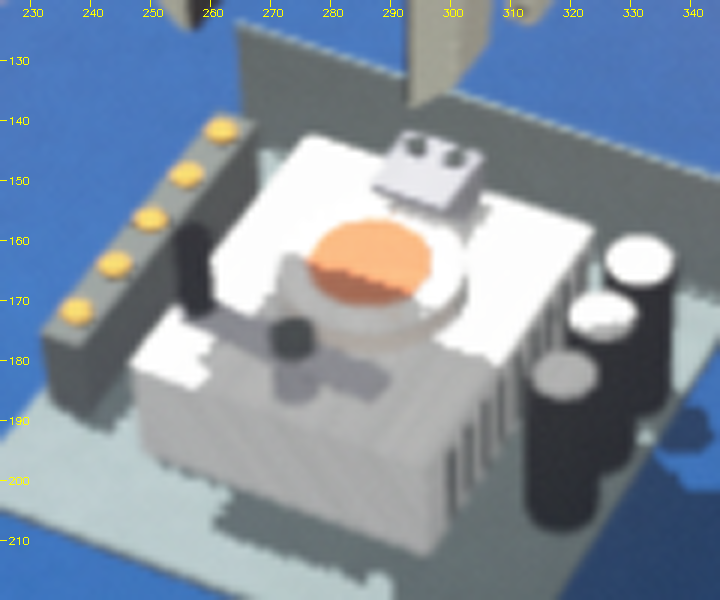

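```bash
python3 -c "
from go import *
import pickle
c=pickle.load(open('pics/w15.pkl','rb'));o=c['o'];T=camT(c,o)
pb=lambda x,y,z:[*blk(x,y),z]
print('lip front',proj(c,T,[pb(-24.5,-12,63),pb(-24.5,16,63)]).round(1).tolist(),'obs 294/329.5,173')
print('corners',proj(c,T,[pb(-55,-50,44),pb(-55,54,44),pb(65,-50,44)]).round(1).tolist(),'obs 246,134 / 376.5,133/ 253,275')
for z in (54,58,62): print(z,proj(c,T,[pb(0,2,z),pb(30,2,z),pb(0,32,z),pb(0,-28,z)]).round(1).tolist())
"
```

```text
lip front [[293.0, 174.0], [329.9, 174.2]] obs 294/329.5,173
corners [[246.3, 133.4], [377.4, 134.0], [252.3, 275.6]] obs 246,134 / 376.5,133/ 253,275
54 [[311.4, 204.4], [311.2, 240.5], [348.8, 204.6], [274.0, 204.2]]
58 [[311.3, 205.1], [311.2, 241.8], [349.3, 205.4], [273.4, 204.9]]
62 [[311.3, 205.9], [311.1, 243.1], [349.8, 206.1], [272.8, 205.7]]
```

The disc rim matches a level, seated disc (z=54 predicts 274–349 and v=240; I see 273–348 and v=238). To be sure it's home I'll press it gently with closed fingers near the +x side, then swing the keeper.

arm_command(
  moves=[
    [3,0,-1.7,0,0],
    [6,0,-1.7,0,0],
    [8,0,-1.7,0,0],
    [9,0,-1.7,0,0],
    [9.5,0,-1.7,0,0],
    [9.5,0,-1.7,0,0],
    [9.5,0,-1.7,0,0],
    [9.5,0,-1.7,0,0],
  ],
)

```text
time: 14.9
tool_pos: [523.5, -183.8, 249.8]
tcp_rot: [-0.97, 1.561, -0.611]
contact_force: [0.2, 0.2, 0.1]
grip_width: 9.3
```

arm_command(
  moves=[
    [0.3,0,0,0,0],
    [0.6,0,0,0,0],
    [0.9,0,0,0,0],
    [1.2,0,0,0,0],
    [1.4,0,0,0,0],
    [1.5,0,0,0,0],
  ],
)

```text
time: 15.5
tool_pos: [523.5, -183.9, 234.4]
tcp_rot: [-0.977, 1.561, -0.618]
contact_force: [0.8, -0.2, -0.4]
grip_width: 0.7
```

```bash
python3 -c "
from go import *
bpos()"
```

```text
t 15.5 blk x,y [13.4  0.9] tip 56.4 F [ 0.8 -0.2 -0.4] w 0.7 tilt [-1.    -0.008  0.005]
```

arm_command(
  moves=[
    [0.1,0,0,0,0],
    [0.2,0,0,0,0],
    [0.3,0,0,0,0],
    [0.4,0,0,0,0],
    [0.4,0,0,0,0],
  ],
)

```text
time: 16.0
tool_pos: [523.5, -183.8, 232.2]
tcp_rot: [-0.977, 1.56, -0.617]
contact_force: [-4.4, 1.6, 15.0]
grip_width: 0.6
```

```bash
python3 -c "
from go import *
bpos()"
```

```text
t 16.0 blk x,y [13.4  1. ] tip 54.2 F [-4.4  1.6 15. ] w 0.6 tilt [-1.    -0.009  0.006]
```

The disc top reads 54.2 mm with 15 N reaction, so it's seated. Now I'll lift and go to the post.

arm_command(
  moves=[
    [-4,0,0,0,0],
    [-9,0,0,0,0.3],
    [-11,0,0,0,0.5],
    [-11,0,0,0,0.6],
    [-11,0,0,0,0.6],
  ],
)

```text
time: 16.5
tool_pos: [522.3, -183.0, 341.9]
tcp_rot: [-0.977, 1.56, -0.618]
contact_force: [-0.4, 0.5, -0.0]
grip_width: 27.5
```

```bash
python3 -c "
from go import *
go(571.3,-205.5,150,64.6)"
```

```text
t 16.5 tip [ 522.3 -183.   163.9] yaw 110.6 F [-0.4  0.5 -0. ] w 27.5 q [-0.48  0.45  1.54 -0.    1.14 -2.4 ]
MOVE [ 1.45 -3.82  3.79] 46.0 tilt [-1.    -0.009  0.006]
```

arm_command(
  moves=[
    [0,-3.8,3.8,15,0.6],
    [0,-3.8,3.8,30,0.6],
    [0,-3.8,3.8,46,0.6],
    [0,-3.8,3.8,46,0.6],
    [0,-3.8,3.8,46,0.6],
    [0,-3.8,3.8,46,0.6],
    [0,-3.8,3.8,46,0.6],
    [0,-3.8,3.8,46,0.6],
  ],
)

```text
time: 17.3
tool_pos: [571.1, -205.2, 340.9]
tcp_rot: [-0.23, 1.563, -0.672]
contact_force: [-0.6, 0.5, -0.5]
grip_width: 55.2
```

```bash
python3 -c "
from go import *
go(571.3,-205.5,73,64.6)
o=bot.get_obs();c=bot.capture('wrist');c['o']=o;save(c,'w16')"
```

```text
t 17.3 tip [ 571.1 -205.2  162.9] yaw 64.7 F [-0.6  0.5 -0.5] w 55.2 q [-0.47  0.54  1.38 -0.    1.21 -1.6 ]
MOVE [ 8.99 -0.   -0.04] 0.1 tilt [-1.    -0.002  0.007]
```

View pics/w16.png

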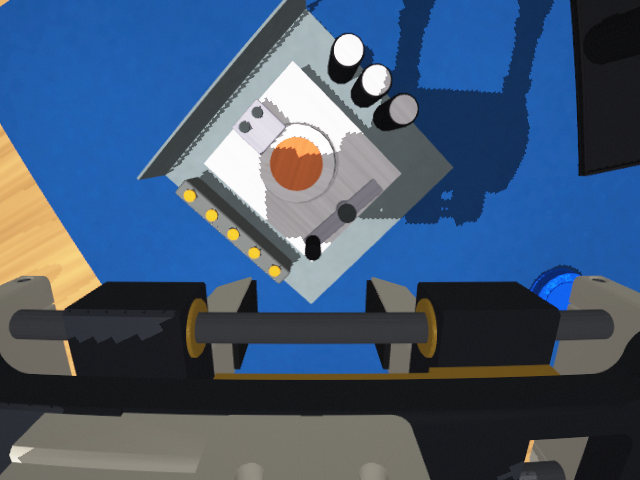

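The disc is home under the lip at (296,163), and the post at (313,246) is centred between the fingers. I'll descend and grip it.

arm_command(
  moves=[
    [4,0,-0.1,0,0.6],
    [8,0,-0.1,0,0.6],
    [9,0,-0.1,0,0.4],
    [9,0,-0.1,0,0],
    [9,0,-0.1,0,0],
    [9,0,-0.1,0,0],
    [9,0,-0.1,0,0],
    [9,0,-0.1,0,0],
    [9,0,-0.1,0,0],
    [9,0,-0.1,0,0],
  ],
)

```text
time: 18.35
tool_pos: [571.0, -205.1, 252.4]
tcp_rot: [-0.151, 1.561, -0.593]
contact_force: [-0.9, 2.9, 6.8]
grip_width: 10.8
```

```bash
python3 -c "
from go import *
go(571.3,-205.5,73,64.6)
T=toolT(bot.get_obs())
a0=1.61
for a in (1.4,1.2,1,.8,.6,.4,.2,.05,0,-.05):
  f=lambda a:np.array([*blk(52+35*np.cos(a),-35*np.sin(a)),0])
  print(a,(T[:3,:3].T@(f(a)-f(a0))/10).round(2))"
```

```text
t 18.35 tip [ 571.  -205.1   74.4] yaw 64.7 F [-0.9  2.9  6.8] w 10.8 q [-0.47  0.64  1.48 -0.    1.01 -1.6 ]
MOVE [ 0.14 -0.03  0.04] 0.1 tilt [-1.    -0.001  0.01 ]
1.4 [0.   0.56 0.48]
1.2 [0.01 1.17 0.81]
1 [0.01 1.84 1.02]
0.8 [0.01 2.53 1.09]
0.6 [0.01 3.23 1.02]
0.4 [0.   3.9  0.82]
0.2 [-0.    4.51  0.48]
0.05 [-0.01  4.92  0.15]
0 [-0.01  5.05  0.03]
-0.05 [-0.01  5.16 -0.1 ]
```

arm_command(
  moves=[
    [0,0.56,0.48,0,0],
    [0,1.17,0.8,0,0],
    [0,1.84,1.0,0,0],
    [0,2.5,1.1,0,0],
    [0,3.2,1.0,0,0],
    [0,3.9,0.8,0,0],
    [0,4.5,0.5,0,0],
    [0,4.9,0.15,0,0],
    [0,5.1,0,0,0],
    [0,5.1,0,0,0],
  ],
)

```text
time: 19.35
tool_pos: [593.8, -160.1, 253.0]
tcp_rot: [-0.197, 1.555, -0.638]
contact_force: [4.6, -4.9, -1.6]
grip_width: 10.9
```

```bash
python3 -c "
from go import *
bpos()
go(*blk(87,0),73,64.6)"
```

```text
t 19.35 blk x,y [87.6 -1.3] tip 75.0 F [ 4.6 -4.9 -1.6] w 10.9 tilt [-1.    -0.003  0.015]
t 19.35 tip [ 593.8 -160.1   75. ] yaw 64.7 F [ 4.6 -4.9 -1.6] w 10.9 q [-0.39  0.65  1.46 -0.    1.02 -1.51]
MOVE [ 0.2   0.05 -0.14] 0.1 tilt [-1.    -0.003  0.015]
```

arm_command(
  moves=[
    [0,0.1,-0.1,0,0],
    [0,0.2,-0.2,0,0],
    [0,0.3,-0.3,0,0],
    [0,0.3,-0.3,0,0],
  ],
)

```text
time: 19.75
tool_pos: [592.7, -157.4, 253.1]
tcp_rot: [-0.278, 1.552, -0.718]
contact_force: [0.7, -6.3, -2.8]
grip_width: 10.6
```

```bash
python3 -c "
from go import *
bpos()"
```

```text
t 19.75 blk x,y [87.5  1.5] tip 75.1 F [ 0.7 -6.3 -2.8] w 10.6 tilt [-1.    -0.005  0.018]
```

arm_command(
  moves=[
    [0,0.1,-0.1,0,0],
    [0,0.2,-0.2,0,0],
    [0,0.3,-0.3,0,0],
    [0,0.3,-0.3,0,0],
  ],
)

```text
time: 20.15
tool_pos: [591.9, -155.8, 253.2]
tcp_rot: [-0.364, 1.546, -0.804]
contact_force: [3.2, -12.5, -6.6]
grip_width: 11.3
```

```bash
python3 -c "
from go import *
bpos()
c=bot.capture('top');save(c,'t17');crop(c,'t17c',335,195,470,335,4)
o=bot.get_obs();c=bot.capture('wrist');c['o']=o;save(c,'w17')"
```

```text
t 20.15 blk x,y [87.3  3.4] tip 75.2 F [  3.2 -12.5  -6.6] w 11.3 tilt [-1.    -0.009  0.024]
```

View pics/w17.png

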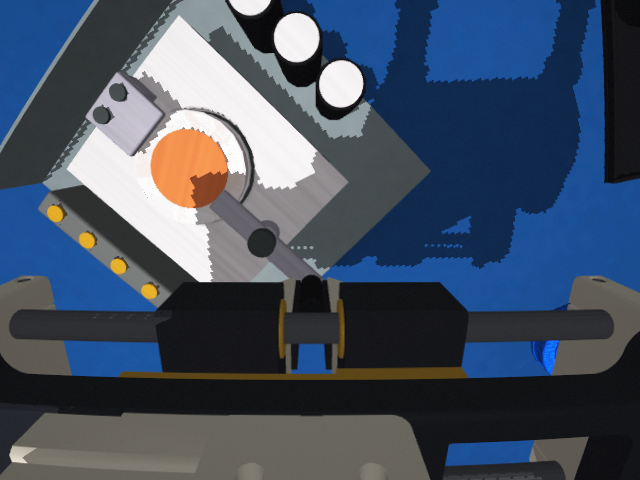

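The force rose to about 12 N, so the keeper is against its stop, and the nose lies over the disc's +x edge. I'll release, lift and check.

arm_command(
  moves=[
    [0,0,0,0,0.2],
    [0,0,0,0,0.4],
    [0,0,0,0,0.5],
    [0,0,0,0,0.5],
    [-4,0,0,0,0.5],
    [-8,0,0,0,0.5],
    [-12,0,0,0,0.5],
    [-12,0,0,0,0.5],
    [-12,0,0,0,0.5],
  ],
)

```text
time: 21.15
tool_pos: [589.8, -153.3, 374.1]
tcp_rot: [-0.323, 1.544, -0.763]
contact_force: [0.6, -0.5, -0.5]
grip_width: 45.9
```

```bash
python3 -c "
from go import *
bpos()
c=bot.capture('top');save(c,'t18');crop(c,'t18c',175,190,470,335,2)
o=bot.get_obs();c=bot.capture('wrist');c['o']=o;save(c,'w18');crop(c,'w18c',120,20,440,280,2)
c=bot.capture('scene');save(c,'s18');crop(c,'s18c',225,120,345,220,6)
bpos()"
```

```text
t 21.15 blk x,y [86.1  6.4] tip 196.1 F [ 0.6 -0.5 -0.5] w 45.9 tilt [-1.    -0.008  0.025]
t 21.3 blk x,y [85.9  6.3] tip 193.5 F [-0.1 -0.2  0.4] w 45.7 tilt [-1.    -0.009  0.02 ]
```

View pics/w18c.png

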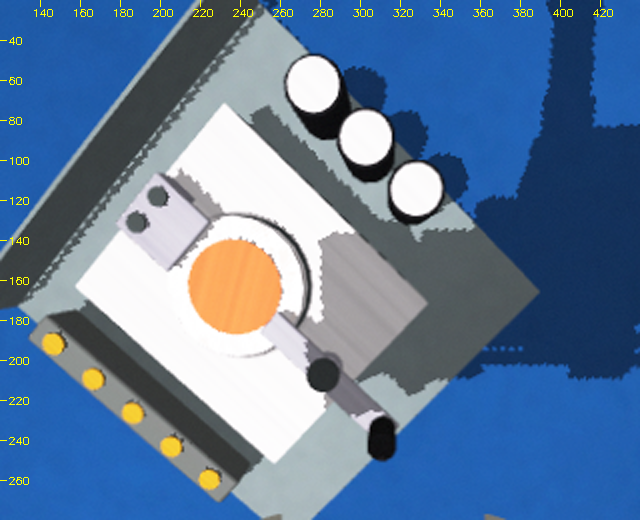

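View pics/s18c.png

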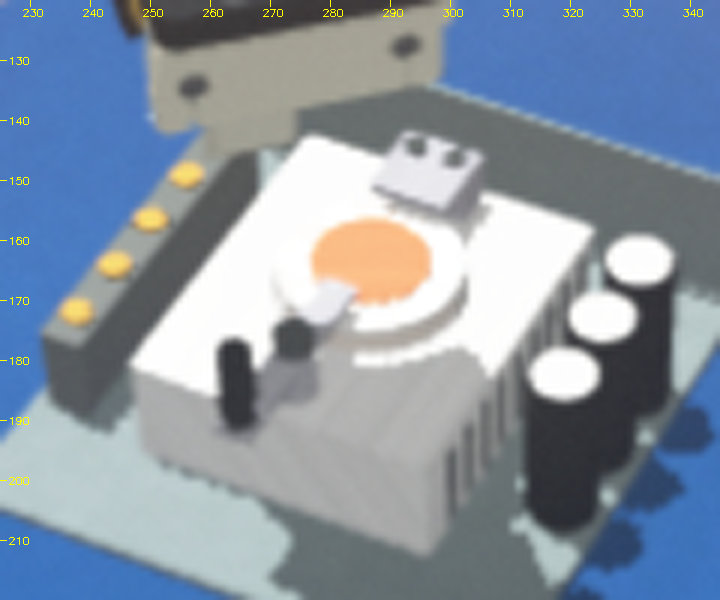

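View pics/t18c.png

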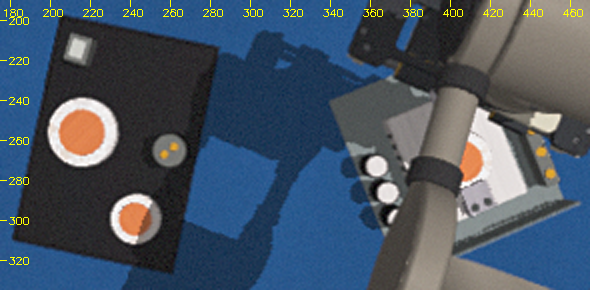

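```bash
python3 -c "
from go import *
import pickle
c=pickle.load(open('pics/w18.pkl','rb'));crop(c,'w18d',225,150,345,260,6)
o=c['o'];T=camT(c,o)
P=unproj(c,T,[[232,71.5],[334,171.5]],44);v=P[1]-P[0];print(v,np.arctan2(v[1],v[0]))
for a in (0,.1,.2):
  k=lambda r,w:[*blk(52+r*np.cos(a)+w*np.sin(a),1.5-r*np.sin(a)+w*np.cos(a)),63]
  print(a,proj(c,T,[k(-32,6),k(-32,-6),k(40,6),k(40,-6),[*k(35,0)[:2],93]]).round(1).tolist())"
```

```text
[111.94783593  43.20043856   0.        ] 0.368290625530747
0 [[258.2, 176.1], [248.8, 186.3], [319.0, 234.1], [309.4, 243.4], [309.7, 244.6]]
0.1 [[261.4, 174.0], [250.9, 183.2], [316.1, 237.5], [305.7, 245.9], [306.4, 247.4]]
0.2 [[264.8, 172.2], [253.4, 180.3], [312.8, 240.7], [301.7, 247.9], [303.0, 249.9]]
```

View pics/w18d.png

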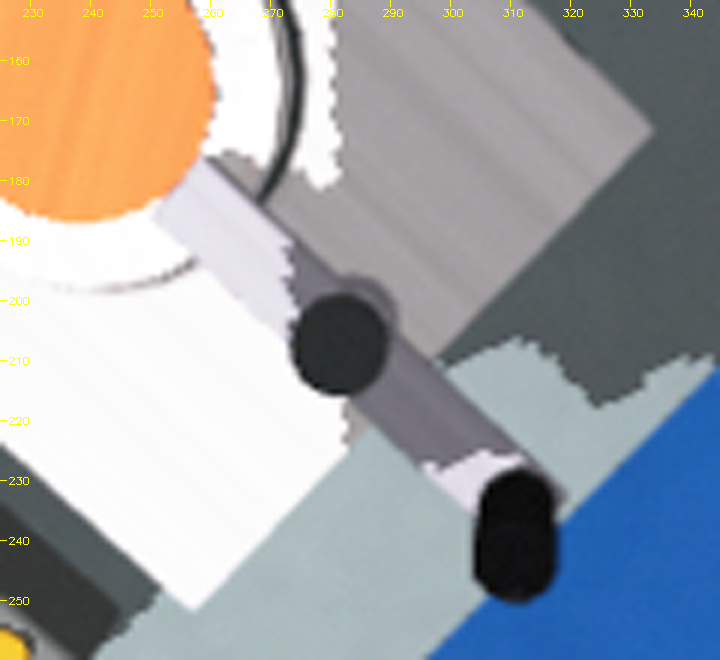

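The nose corners (259,176) and (250,186), the tail corner (319,232) and the post top (311,244) all match the 0 rad prediction within about 2 px. The gripper is clear, so I'll hand in.

```bash
python3 -c "
from plant import bot
print(bot.get_obs()['contact_force'],bot.close_job())"
```

```text
the job is handed in; nothing more can be done
[-0.08813723 -0.16797607  0.35505484] None
```

The 60 mm disc is seated flat in the recess under the lip, with the keeper closed over it, and I handed the job in after about 21 s. No verdict is reported.

**What I did:**
- I swung the keeper from about 0.5 to 1.6 rad and gripped the 60 mm disc in the tray.
- I tilted the disc by pressing its +x edge on the recess rim, slid the −x edge under the lip and released it so it dropped level.
- I pressed it with closed fingers, swung the keeper to its stop, let go and lifted clear.

**Last checks:**
- **Disc height:** the press met 15 N at 54.2 mm, against the 54 mm expected for a seated disc.
- **Disc position:** before the keeper was closed, its rim in the wrist picture matched a level, seated disc within about 2 px, which puts it roughly 1 mm off the axis.
- **Keeper:** its corners and post match 0 rad within about 2 px.
- **Other parts:** the big disc, small disc, capacitor and relay look unmoved in the last top view.
- **Robot:** nothing was touching it when I handed in.

**Disagreement:** the block's y from the top camera and the wrist camera differed by about 2 mm. I aligned by the wrist view.

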